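Open the handle-less parts case and fit the bushing

TASK

On the workshop bench, push the white sliding lid of the teal parts case fully open; it has no handle, so press a fingertip on it touching down slowly, and drag it in the direction of its red arrow, gently, as the thin lid cracks under a knock or a hard push. Then take the orange bushing out of the case and fit it over the steel shaft of the white robot-hand base, right down on its plate. Leave the lid open and the other things on the bench where they are.

Things in the scene. Friction and masses are not known exactly. Their poses are not given: they have to be found in the camera images.
- case: teal parts case, fixed, 132 (x) by 244 (y) by 50 mm high, on a plywood pad showing 0 to 12 mm. Origin: centre of its underside, z up, y the way the lid opens. Walls 6 mm, floor 6 mm. The +y end (from y = +10 mm) has a fixed teal deck, 2 mm thick, its top level with the rim; the -y end is the well under the white lid. Lid fully open, the clear opening is y = -116 to -25 mm, x = -60 to +60 mm
- lid_end (a point): fixed point at rim height above the shut lid's -y edge, midway across. White lid: rigid, 118 by 126 (y) by 4 mm, red arrow on top. Its -y edge is at the opening value in y from here, its top 2 to 6 mm lower; its guides fall 0 to 4 mm more over the travel to +y: not measured, feel for it. Press 15 mm from the edge; open, 35 mm stay clear of the deck. It cracks above 30 N: touch it at 10 mm/s or slower
- lid (a joint): how far the white lid is slid open along the case's +y, under the deck, m: 0 shut, 0.090 at the end stop (fully open). No spring: it stays where it is left. Shut, it has no edge to hook. Sliding it takes about 6.5 N plus 4 N per m/s. Fingertip friction on it is very roughly 1 and varies from run to run; about 10 to 16 N of pressing carries it without slipping
- bushing_center (a point): centre (half-way up) of the loose orange bushing: upright tube 28 mm outside diameter, 15 mm bore, 28 mm high, about 30 g, standing on the case's floor in the well under the lid; z along its bore
- shaft_foot (a point): foot of the upright steel shaft on the white robot-hand base (fixed): on the shaft's axis, at the top of the round white plate (74 mm across, 52 mm above the bench). The shaft is 11 mm thick, 30 mm high, its top bevelled. A seated bushing has its centre 14 mm above this point
- screwdriver: loose screwdriver lying beyond the case; bystander, to be left alone
- screw_jar: loose glass jar with black cap, 44 mm wide, 60 mm high, origin at the underside; bystander, to be left alone
- drill_stand: loose aluminium drill-bit stand, 45 by 110 mm, bits to 85 mm high, origin at the underside; bystander, to be left alone
Things that resemble listed ones, but are neither listed nor needed, are in the scene too. There is more than one size of the part that bears shaft_foot; the job needs the largest.

How it is judged:
On the way, in this order (a step that is already met when the one before it is completed fails the run):
1. the lid is slid fully open (to within 5 mm of its stop) (value of joint lid above 0.085 m), for 0.2 s.
2. the bushing is lifted out of the case (z of bushing_center in the frame of case above 0.065 m and value of joint lid above 0.08 m), for 0.1 s.
At the end, for the whole second after the job is handed in: The bushing sits over the shaft right down on the plate (centre within 4 mm of the shaft's axis and 2.5 mm of the seated height, upright within 0.12 rad), the lid is still open (at least 80 of 90 mm) and at rest, everything is released (horizontal distance between bushing_center and shaft_foot below 0.004 m and z of bushing_center in the frame of shaft_foot between 0.0115 and 0.0165 m and angle between bushing_center's own z axis and vertical below 0.12 rad and value of joint lid above 0.08 m and velocity of joint lid between -0.01 and 0.01 m/s); the robot touches nothing.
It fails at once if the lid cracks: more than 30 N on it (contact force between lid and anything else above 30 N).
It fails at once if a bystander is moved by more than 20 mm (distance of any of screwdriver, screw_jar, drill_stand from where it was at the start of the episode above 0.02 m).
It also fails if it takes over 67 s, if anything falls off the work surface, if the arm or the gripper's body presses on something with over 40 N, if the wrist force passes 120 N, or if a joint passes its speed limit or range.

ROBOT

A 6-joint arm with a two-finger parallel gripper is mounted at the origin on the work surface. World frame = base frame: x ahead of the robot, y to its left, z up, the work surface at z = 0. Lengths are in m, angles in rad, forces in N, time in s.
With the tool pointing down it reaches from about 0.3 to 0.85 m from the base axis. Payload 5.4 kg.
Tool frame: the origin (TCP) lies between the finger pads; the fingertips stand bot.tip_reach ahead of it and the grasp point (between the pads) lies 5 mm behind it (bot.tip_reach is the distance from the TCP to the fingertips, in m); z points along the fingers, y is the line along which they close (so a half turn about z gives the same grasp; the last joint's range is limited). The gripper opens to 85 mm and grips with 20 to 120 N. Pads are 22 mm wide; open, the fingers measure 114 mm over their backs; the gripper's body (76 mm by 85 mm) begins 54 mm behind the grasp point. The pads swing forward as they close: fully open they stand 13 mm farther back than shut.
Start: joints at [0.971, 0.158, 1.597, -0, 1.386, -0.21], TCP at [0.219, 0.532, 0.21] pointing down, gripper open.
Joint ranges: [-2.91, 2.91], [-0.94, 2.29], [0.18, 2.7], [-1.29, 4.43], [0.17, 2.64], [-3, 3]. Speed limits (rad/s): [2.57, 2.57, 3.14, 3.14, 3.14, 3.14].

INTERFACE

Orientations are given as a unit quaternion [w, x, y, z].
In Python, from cell import sensors, read_camera, camera_model, bot, finder gives the robot as it stands.
- The arm moves only by the tool jog_arm, never from a script. Its argument "commands" is a list of rows, each an object with "linear": the shift along the tool's x, y, z in cm, a list of three; "dr": the turn, a rotation vector about the tool's x, y, z in rad, a list of three. A call has 1 to 8 rows; each row is the pose to reach, as a shift and turn from the pose commanded when the call began, along the tool's axes at that moment; what a row does not reach only later rows make up. A row lasts 1/10 s, in which the tool goes at most 50 mm and 8.59 degrees, less where a joint would pass 70% of its speed; a pose out of reach is approached as far as the arm can. A call with a gripper value outside its range is refused whole. "hand" is the finger opening in cm, from 0 to 8.54, set as the call begins (left out, the last holds). The fingers move at their own pace and stop on an object; "grip_force" is the grip in N (left out, the last holds). Time passes only in rows, so rows that repeat a pose let the fingers close. It gives the time, the measured TCP pose, the force, the opening and the grip force at its end, in the units of the state.
- sensors.state(): the state, without advancing time (a new reading comes with each control period).
- read_camera(name): name is "side" or "top"; returns the picture (400x640x3 uint8, blue, green, red); there is no depth.
- camera_model(name): a dict with "camera_matrix" (3x3 intrinsics, pixels), "R" (3x3) and "t" (3): a world point X has camera coordinates R X + t. Camera axes: x right, y down, z forward; pixel columns grow to the right and rows downward; lengths in m; the calibration is good to about 2 mm. A picture is of the moment at which its call begins. camera_model takes no time and is no camera call.
- bot.hand_in(): hands the job in; it is judged then, once.
Trained networks look in the newest picture that a camera, given by its name, has taken for a name from the list of things; names that differ only in an ending like _2 or _b are one class to them, and where a whole thing is asked for, a point or a joint stands for the part that bears it (a point fixed in the world has none). Each returns a list of dicts, best first, with "conf" (0 to 1); they miss things now and then, are a little off and sometimes report something else, mostly with a low value. They report only what shows in the picture. A call takes as long as a camera call. They do not tell look-alikes from the thing itself.
- finder.boxes_of(camera, name): "xyz" ([x, y, z] in m, in world coordinates, good to about 4 mm: the middle of the surface that is visible of it).
- finder.landmark_of(camera, name): "xyz" ([x, y, z] in m, in world coordinates, good to about 4 mm: a listed point, or the origin of a listed thing).
The state is a dict: "time_s": time; "joints": joint angles; "joint_velocities": joint speeds; "tau": joint torques, N m; "eef_pos": TCP position; "tcp_rot": TCP orientation; "force": force on the tool from outside, world axes, zero at the start; "moment": the same for the moment, N m; "finger_gap": finger opening in m; "grasp_force": force on a finger pad.
Only numpy, scipy, OpenCV 4.12 (cv2) and the standard library are available. Lean on these libraries where they do the work, as an engineer would, in place of code of your own. Each camera call takes 0.05 s, during which the arm holds its last target. There are 200 camera calls.

## Working session

There is one attempt and no reset: what is moved stays moved. The work goes in short steps, Python scripts to look and compute and a tool call to move; the robot and the scene stay as the last step left them, time stands still between calls to the robot, and variables do not carry over. Pictures are saved under pics/ and viewed, at most 10 in all, crops included, and the job is handed in when it is done.

Besides the shell and the picture viewer there is one more tool, called after "Emit:" by a JSON object that holds its "name" and its "arguments", one argument or row to a line. jog_arm: Moves the arm, as the interface text tells. Its arguments: {"type":"object","properties":{"commands":{"type":"array","items":{"type":"object","properties":{"linear":{"type":"array","items":{"type":"number"}},"dr":{"type":"array","items":{"type":"number"}}}}},"hand":{"type":"number"},"grip_force":{"type":"number"}},"required":["commands"]}

```bash
mkdir -p pics; ls; cat > a.py <<'E'
from cell import sensors, read_camera, camera_model, bot, finder
import numpy as np, cv2
E
python3 - <<'E'
from a import *
for c in ("side","top"):
    cv2.imwrite(f"pics/{c}0.png",read_camera(c))
    m=camera_model(c); print(c,m["camera_matrix"][0][0],-m["R"].T@m["t"], m["R"][2])
    for f,n in [("landmark_of","case"),("landmark_of","lid_end"),("landmark_of","shaft_foot"),("landmark_of","bushing_center"),("boxes_of","lid"),("boxes_of","case"),("landmark_of","screw_jar"),("landmark_of","drill_stand"),("landmark_of","screwdriver")]:
        try: print(f,n,[(round(d["conf"],2),np.round(d["xyz"],3).tolist()) for d in getattr(finder,f)(c,n)])
        except Exception as e: print(n,e)
print(bot.tip_reach, sensors.state())
E
```

```text
pics
side 472.33515949749665 [ 0.31735856 -1.11826808  0.70341406] [ 0.2177662   0.81332947 -0.53951187]
landmark_of case [(0.72, [0.533, -0.27, 0.052]), (0.66, [0.563, 0.088, 0.007])]
landmark_of lid_end [(0.82, [0.592, -0.025, 0.056])]
landmark_of shaft_foot [(0.96, [0.535, -0.267, 0.05]), (0.92, [0.627, -0.491, 0.039]), (0.67, [0.356, -0.344, 0.038])]
landmark_of bushing_center [(0.27, [0.537, -0.267, 0.049])]
boxes_of lid [(0.72, [0.568, 0.039, 0.053])]
boxes_of case [(0.96, [0.552, 0.038, 0.055])]
landmark_of screw_jar [(0.59, [0.375, -0.173, 0.004])]
landmark_of drill_stand []
landmark_of screwdriver [(0.71, [0.749, 0.063, 0.002])]
top 388.0664331807957 [ 0.46831769 -0.19498095  0.9795891 ] [ 0.09837479 -0.00172038 -0.99514795]
landmark_of case [(0.64, [0.558, 0.088, 0.002])]
landmark_of lid_end [(0.78, [0.592, -0.025, 0.049])]
landmark_of shaft_foot [(0.94, [0.627, -0.491, 0.038]), (0.83, [0.351, -0.344, 0.04]), (0.62, [0.534, -0.27, 0.051])]
landmark_of bushing_center []
boxes_of lid [(0.91, [0.568, 0.037, 0.048])]
boxes_of case [(0.95, [0.551, 0.079, 0.051])]
landmark_of scr
[... 181 characters left out ...]
]
0.014 {'time_s': 1.0, 'joints': array([ 9.70895419e-01,  1.58355485e-01,  1.59697712e+00, -3.81334470e-05,
        1.38618994e+00, -2.10106570e-01]), 'joint_velocities': array([ 0.0012871 , -0.00084599,  0.00096469,  0.00106064, -0.0001986 ,
        0.00035652]), 'tau': array([-9.42033039e-04, -3.96022046e+01, -3.31702387e+01, -2.34824010e-04,
        6.99167122e-04,  9.88301963e-06]), 'eef_pos': array([0.21853269, 0.53185212, 0.21033565]), 'tcp_rot': array([3.10376689e-05, 1.93662219e-01, 9.81068266e-01, 2.48307704e-05]), 'force': array([ 0.2430657 , -0.05635834, -0.18796379]), 'moment': array([-0.03741977, -0.02557987, -0.01777074]), 'grasp_force': 0.0, 'finger_gap': 0.08557749522092617}
```

View pics/top0.png

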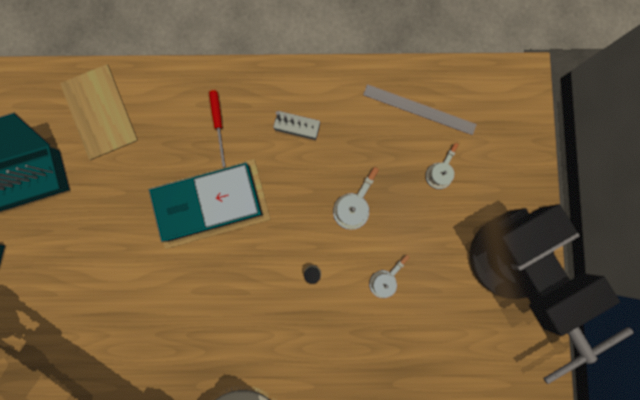

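View pics/side0.png

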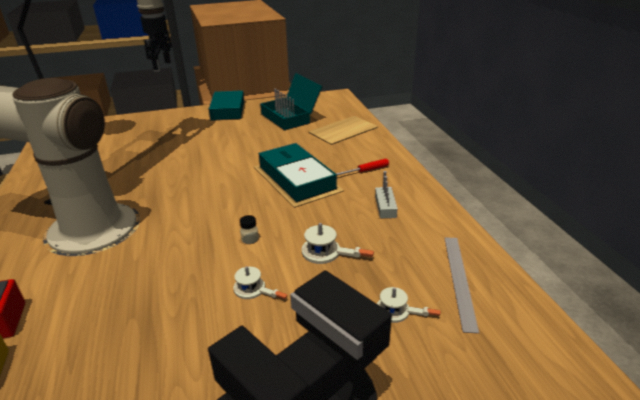

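The top picture shows the case at about (208,202), with the lid at (226,196) and its arrow pointing left (+y). There are three hand bases; the largest is at (351,210). The jar is at (312,274) and the drill stand at (297,124). Next I'll refine the lid's yaw and the shaft position.

```bash
cat >> a.py <<'E'
def ray(c,uv):
    m=camera_model(c); K=np.array(m["camera_matrix"]);R=np.array(m["R"]);t=np.array(m["t"])
    return -R.T@t, R.T@np.linalg.inv(K)@np.array([uv[0],uv[1],1.])
def onz(c,uv,z):
    o,d=ray(c,uv); return o+d*(z-o[2])/d[2]
def px(c,X):
    m=camera_model(c); q=np.array(m["camera_matrix"])@(np.array(m["R"])@np.array(X)+m["t"]); return q[:2]/q[2]
E
python3 - <<'E'
from a import *
t=cv2.imread("pics/top0.png"); s=cv2.imread("pics/side0.png")
hsv=cv2.cvtColor(t,cv2.COLOR_BGR2HSV)
def big(mask,box):
    m=np.zeros_like(mask); x0,y0,x1,y1=box; m[y0:y1,x0:x1]=mask[y0:y1,x0:x1]
    c=max(cv2.findContours(m,0,2)[0],key=cv2.contourArea); return c
teal=cv2.inRange(hsv,(80,80,20),(100,255,255)); white=cv2.inRange(hsv,(0,0,110),(180,70,255))
lid=big(white,(180,150,275,250))
for z in (.048,.054):
  for nm,c in(("lid",lid),("case",big(teal,(140,150,275,250)))):
    P=np.array([onz("top",p[0],z)[:2] for p in c],np.float32)
    r=cv2.minAreaRect(P); print(z,nm,r, cv2.boxPoints(r).round(4).tolist())
w=big(white,(325,180,375,235)); (c,rr)=cv2.minEnclosingCircle(w); print("plate px",c,rr)
m=cv2.moments(w);print(m["m10"]/m["m00"],m["m01"]/m["m00"],[px("top",(.535,-.269,z)) for z in (.052,.082)])
a=cv2.resize(t[180:240,320:390],None,fx=6,fy=6,interpolation=2); b=cv2.resize(s[215:270,290:360],None,fx=6,fy=6,interpolation=2)
a=cv2.copyMakeBorder(a,0,30,0,0,0) if 0 else a
H=max(a.shape[0],b.shape[0]); pad=lambda i:cv2.copyMakeBorder(i,0,H-i.shape[0],0,0,cv2.BORDER_CONSTANT)
cv2.imwrite("pics/sh.png",np.hstack([pad(a)[:,:400],pad(b)[:,:400]]))
E
```

```text
0.048 lid ((0.57379549741745, 0.037719931453466415), (0.12051289528608322, 0.12687645852565765), 15.120537757873535) [[0.499099999666214, 0.08320000022649765], [0.5321999788284302, -0.03920000046491623], [0.6485000252723694, -0.007799999788403511], [0.6154000163078308, 0.11469999700784683]]
0.048 case ((0.558961033821106, 0.08640711009502411), (0.13207444548606873, 0.24538640677928925), 15.278410911560059) [[0.4629000127315521, 0.1873999983072281], [0.5275999903678894, -0.049400001764297485], [0.6549999713897705, -0.014499999582767487], [0.5903000235557556, 0.22220000624656677]]
0.054 lid ((0.5731161832809448, 0.03622117638587952), (0.11973670870065689, 0.12605930864810944), 15.12053108215332) [[0.49889999628067017, 0.08150000125169754], [0.5317999720573425, -0.04019999876618385], [0.6474000215530396, -0.008999999612569809], [0.6144999861717224, 0.11270000040531158]]
0.054 case ((0.5583772659301758, 0.08459478616714478), (0.13122376799583435, 0.24380594491958618), 15.278426170349121) [[0.46299999952316284, 0.18490000069141388], [0.5271999835968018, -0.0502999983727932], [0.6538000106811523, -0.015699999406933784], [0.5895000100135803, 0.21950000524520874]]
plate px (356.5, 203.5) 27.613502502441406
352.450234741784 208.7338028169014 [array([352.53521997, 210.14714203]), array([353.55177163, 209.21004204])]
```

View pics/sh.png

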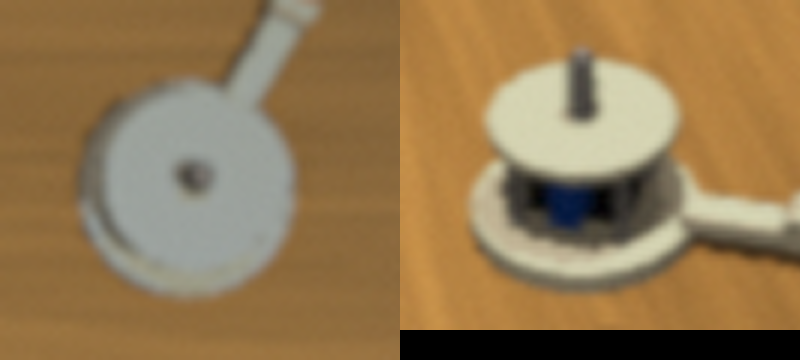

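```bash
cat >> a.py <<'E'
from scipy.spatial.transform import Rotation as Ro
def plan(xyz,yawdeg=None):
    "shift (cm) and dr in tool axes to bring TCP to xyz, tool x at yawdeg, z down"
    s=sensors.state(); R=Ro.from_quat(np.roll(s["tcp_rot"],-1)); 
    sh=R.inv().apply(np.array(xyz)-s["eef_pos"])*100
    if yawdeg is None: dr=None
    else:
        a=np.radians(yawdeg); x=np.array([np.cos(a),np.sin(a),0]); z=np.array([0,0,-1.]); y=np.cross(z,x)
        dr=(R.inv()*Ro.from_matrix(np.c_[x,y,z])).as_rotvec().round(4)
    print("t",s["time_s"],"pos",s["eef_pos"].round(4),"shift cm",sh.round(3),"dr",dr,"F",s["force"].round(1),"gap",round(s["finger_gap"],4))
E
python3 - <<'E'
from a import *
plan((0.586,-0.0085,0.10),105.2)
def tri(u,v):
    A=[];b=[]
    for c,p in (("top",u),("side",v)):
        o,d=ray(c,p); d/=np.linalg.norm(d); M=np.eye(3)-np.outer(d,d); A.append(M); b.append(M@o)
    return np.linalg.lstsq(np.vstack(A),np.hstack(b),rcond=None)[0]
print(tri((353.2,209.0),(320.4,234.7)), onz("top",(353.2,209),.052),onz("side",(320.4,234.7),.052),onz("side",(320.2,223.5),.082))
E
```

```text
t 1.0 pos [0.2185 0.5319 0.2103] shift cm [-54.523 -36.019  11.034] dr [1.000e-04 0.000e+00 9.157e-01] F [ 0.2 -0.1 -0.2] gap 0.0856
[ 0.53716069 -0.2705439   0.05173518] [ 0.53774091 -0.27063943  0.052     ] [ 0.5364575  -0.27084565  0.052     ] [ 0.53722528 -0.26872002  0.082     ]
```

Emit:
{"name": "jog_arm", "arguments": {
  "commands": [
    {"linear": [-54.5, -36.0, 9.0], "dr": [0, 0, 0.916]},
    {"linear": [-54.5, -36.0, 9.0], "dr": [0, 0, 0.916]},
    {"linear": [-54.5, -36.0, 9.0], "dr": [0, 0, 0.916]},
    {"linear": [-54.5, -36.0, 9.0], "dr": [0, 0, 0.916]},
    {"linear": [-54.5, -36.0, 9.0], "dr": [0, 0, 0.916]},
    {"linear": [-54.5, -36.0, 9.0], "dr": [0, 0, 0.916]},
    {"linear": [-54.5, -36.0, 9.0], "dr": [0, 0, 0.916]},
    {"linear": [-54.5, -36.0, 9.0], "dr": [0, 0, 0.916]}
  ],
  "hand": 0,
  "grip_force": 20
}}

```text
time_s: 1.8
eef_pos: [0.4423, 0.2024, 0.1558]
tcp_rot: [0.0, 0.608, 0.794, 0.0]
force: [0.8, 1.4, 0.2]
finger_gap: -0.0
grasp_force: 0.0
```

```bash
python3 -c "
from a import *
plan((0.586,-0.0085,0.10),105.2)"
```

```text
t 1.8 pos [0.4423 0.2024 0.1558] shift cm [-24.112   8.35    5.586] dr [ 0.001  -0.     -0.0008] F [0.8 1.4 0.2] gap -0.0
```

Emit:
{"name": "jog_arm", "arguments": {
  "commands": [
    {"linear": [-24.1, 8.35, 2.0]},
    {"linear": [-24.1, 8.35, 2.0]},
    {"linear": [-24.1, 8.35, 2.0]},
    {"linear": [-24.1, 8.35, 5.0]},
    {"linear": [-24.1, 8.35, 7.0]},
    {"linear": [-24.1, 8.35, 7.6]},
    {"linear": [-24.1, 8.35, 7.6]},
    {"linear": [-24.1, 8.35, 7.6]}
  ]
}}

```text
$.commands[0]: bad value
```

```bash
python3 -c "
from a import *
plan((0.586,-0.0085,0.07),105.2); cv2.imwrite('pics/t1.png',cv2.resize(read_camera('top')[140:260,130:290],None,fx=4,fy=4))
cv2.imwrite('pics/s1.png',cv2.resize(read_camera('side')[110:230,220:380],None,fx=4,fy=4))"
```

```text
t 1.8 pos [0.4423 0.2024 0.1558] shift cm [-24.112   8.347   8.586] dr [ 0.001  -0.     -0.0008] F [0.8 1.4 0.2] gap -0.0
```

View pics/s1.png

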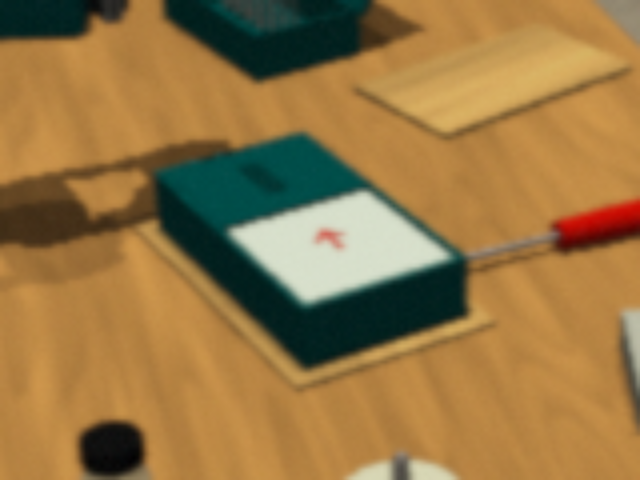

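The move was refused because each row needs "dr". The picture shows the case on its pad with the lid shut (about 320,250 in the crop).

Emit:
{"name": "jog_arm", "arguments": {
  "commands": [
    {"linear": [-24.1, 8.35, 2.0], "dr": [0, 0, 0]},
    {"linear": [-24.1, 8.35, 2.0], "dr": [0, 0, 0]},
    {"linear": [-24.1, 8.35, 2.0], "dr": [0, 0, 0]},
    {"linear": [-24.1, 8.35, 5.0], "dr": [0, 0, 0]},
    {"linear": [-24.1, 8.35, 7.0], "dr": [0, 0, 0]},
    {"linear": [-24.1, 8.35, 7.6], "dr": [0, 0, 0]},
    {"linear": [-24.1, 8.35, 7.6], "dr": [0, 0, 0]},
    {"linear": [-24.1, 8.35, 7.6], "dr": [0, 0, 0]}
  ]
}}

```text
time_s: 2.7
eef_pos: [0.5847, -0.0056, 0.0796]
tcp_rot: [-0.001, 0.607, 0.794, -0.0]
force: [0.8, 0.6, -0.3]
finger_gap: -0.0001
grasp_force: 0.0
```

```bash
python3 -c "
from a import *
plan((0.586,-0.0085,0.07),105.2)"
```

```text
t 2.7 pos [ 0.5847 -0.0056  0.0796] shift cm [-0.318  0.053  0.964] dr [-0.0008 -0.001  -0.0002] F [ 0.8  0.6 -0.3] gap -0.0001
```

Emit:
{"name": "jog_arm", "arguments": {
  "commands": [
    {"linear": [-0.3, 0.05, 0.3], "dr": [0, 0, 0]},
    {"linear": [-0.3, 0.05, 0.6], "dr": [0, 0, 0]},
    {"linear": [-0.3, 0.05, 0.85], "dr": [0, 0, 0]},
    {"linear": [-0.3, 0.05, 0.95], "dr": [0, 0, 0]},
    {"linear": [-0.3, 0.05, 1.03], "dr": [0, 0, 0]},
    {"linear": [-0.3, 0.05, 1.1], "dr": [0, 0, 0]},
    {"linear": [-0.3, 0.05, 1.17], "dr": [0, 0, 0]},
    {"linear": [-0.3, 0.05, 1.24], "dr": [0, 0, 0]}
  ]
}}

```text
time_s: 3.5
eef_pos: [0.5863, -0.0093, 0.0673]
tcp_rot: [0.0, 0.608, 0.794, 0.0]
force: [0.1, 0.7, 0.0]
finger_gap: 0.0003
grasp_force: 0.0
```

Emit:
{"name": "jog_arm", "arguments": {
  "commands": [
    {"linear": [0, 0, 0.06], "dr": [0, 0, 0]},
    {"linear": [0, 0, 0.12], "dr": [0, 0, 0]},
    {"linear": [0, 0, 0.18], "dr": [0, 0, 0]},
    {"linear": [0, 0, 0.22], "dr": [0, 0, 0]}
  ]
}}

```text
time_s: 3.9
eef_pos: [0.5863, -0.0093, 0.0651]
tcp_rot: [-0.0, 0.608, 0.794, -0.0]
force: [0.4, 1.0, -1.2]
finger_gap: -0.0002
grasp_force: 0.0
```

Emit:
{"name": "jog_arm", "arguments": {
  "commands": [
    {"linear": [0, 0, 0.05], "dr": [0, 0, 0]},
    {"linear": [0, 0, 0.1], "dr": [0, 0, 0]},
    {"linear": [0, 0, 0.14], "dr": [0, 0, 0]}
  ]
}}

```text
time_s: 4.2
eef_pos: [0.5863, -0.0093, 0.0636]
tcp_rot: [-0.0, 0.607, 0.794, -0.0]
force: [-0.0, -0.2, -0.1]
finger_gap: 0.0004
grasp_force: 0.0
```

Emit:
{"name": "jog_arm", "arguments": {
  "commands": [
    {"linear": [0, 0, 0.05], "dr": [0, 0, 0]},
    {"linear": [0, 0, 0.1], "dr": [0, 0, 0]},
    {"linear": [0, 0, 0.14], "dr": [0, 0, 0]}
  ]
}}

```text
time_s: 4.5
eef_pos: [0.5863, -0.0093, 0.0622]
tcp_rot: [-0.0, 0.607, 0.794, -0.0]
force: [0.0, 1.2, 0.2]
finger_gap: -0.0002
grasp_force: 0.0
```

Emit:
{"name": "jog_arm", "arguments": {
  "commands": [
    {"linear": [0, 0, 0.05], "dr": [0, 0, 0]},
    {"linear": [0, 0, 0.1], "dr": [0, 0, 0]},
    {"linear": [0, 0, 0.14], "dr": [0, 0, 0]}
  ]
}}

```text
time_s: 4.8
eef_pos: [0.5863, -0.0093, 0.0608]
tcp_rot: [-0.0, 0.607, 0.794, -0.0]
force: [1.0, -0.5, 0.7]
finger_gap: -0.0002
grasp_force: 0.0
```

Emit:
{"name": "jog_arm", "arguments": {
  "commands": [
    {"linear": [0, 0, 0.05], "dr": [0, 0, 0]},
    {"linear": [0, 0, 0.1], "dr": [0, 0, 0]},
    {"linear": [0, 0, 0.14], "dr": [0, 0, 0]}
  ]
}}

```text
time_s: 5.1
eef_pos: [0.5863, -0.0093, 0.0595]
tcp_rot: [0.0, 0.607, 0.794, -0.0]
force: [0.2, -0.0, 0.4]
finger_gap: -0.0001
grasp_force: 0.0
```

Emit:
{"name": "jog_arm", "arguments": {
  "commands": [
    {"linear": [0, 0, 0.04], "dr": [0, 0, 0]},
    {"linear": [0, 0, 0.08], "dr": [0, 0, 0]},
    {"linear": [0, 0, 0.1], "dr": [0, 0, 0]}
  ]
}}

```text
time_s: 5.4
eef_pos: [0.5863, -0.0093, 0.0584]
tcp_rot: [-0.0, 0.607, 0.794, -0.0]
force: [-0.2, -0.4, -0.3]
finger_gap: -0.0
grasp_force: 0.0
```

Emit:
{"name": "jog_arm", "arguments": {
  "commands": [
    {"linear": [0, 0, 0.04], "dr": [0, 0, 0]},
    {"linear": [0, 0, 0.08], "dr": [0, 0, 0]},
    {"linear": [0, 0, 0.1], "dr": [0, 0, 0]}
  ]
}}

```text
time_s: 5.7
eef_pos: [0.5863, -0.0093, 0.0574]
tcp_rot: [-0.0, 0.608, 0.794, -0.0]
force: [-1.2, -0.1, 0.3]
finger_gap: -0.0003
grasp_force: 0.0
```

Emit:
{"name": "jog_arm", "arguments": {
  "commands": [
    {"linear": [0, 0, 0.04], "dr": [0, 0, 0]},
    {"linear": [0, 0, 0.08], "dr": [0, 0, 0]},
    {"linear": [0, 0, 0.1], "dr": [0, 0, 0]}
  ]
}}

```text
time_s: 6.0
eef_pos: [0.5863, -0.0093, 0.0564]
tcp_rot: [-0.0, 0.608, 0.794, -0.0]
force: [-0.4, 0.4, -0.4]
finger_gap: -0.0001
grasp_force: 0.0
```

```bash
python3 -c "
from a import *
print(bot.tip_reach); i=read_camera('side'); j=read_camera('top')
cv2.imwrite('pics/s2.png',np.hstack([cv2.resize(i[110:210,250:350],None,fx=4,fy=4),cv2.resize(j[140:240,180:280],None,fx=4,fy=4)]))"
```

```text
0.014
```

View pics/s2.png

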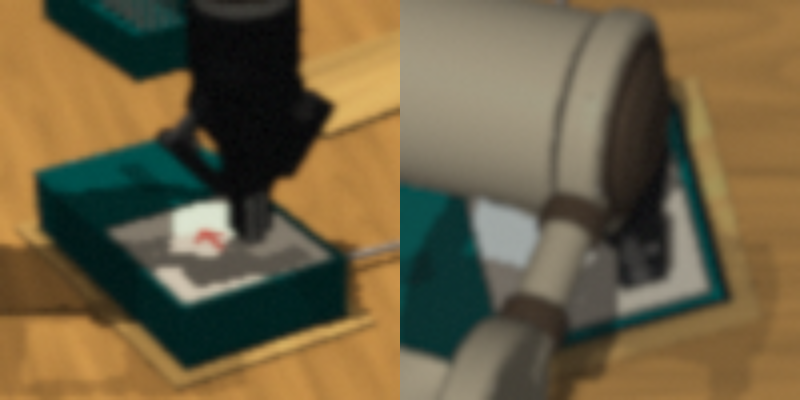

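The fingertip is over the lid near its -y edge, at crop (250,238), and isn't touching yet. I'll keep lowering slowly.

Emit:
{"name": "jog_arm", "arguments": {
  "commands": [
    {"linear": [0, 0, 0.04], "dr": [0, 0, 0]},
    {"linear": [0, 0, 0.08], "dr": [0, 0, 0]},
    {"linear": [0, 0, 0.12], "dr": [0, 0, 0]}
  ]
}}

```text
time_s: 6.4
eef_pos: [0.5863, -0.0093, 0.0553]
tcp_rot: [-0.0, 0.607, 0.794, -0.0]
force: [0.0, -0.4, -0.9]
finger_gap: 0.0002
grasp_force: 0.0
```

Emit:
{"name": "jog_arm", "arguments": {
  "commands": [
    {"linear": [0, 0, 0.04], "dr": [0, 0, 0]},
    {"linear": [0, 0, 0.08], "dr": [0, 0, 0]},
    {"linear": [0, 0, 0.12], "dr": [0, 0, 0]}
  ]
}}

```text
time_s: 6.7
eef_pos: [0.5863, -0.0093, 0.0541]
tcp_rot: [0.0, 0.607, 0.794, 0.0]
force: [0.6, -0.1, 1.2]
finger_gap: 0.0002
grasp_force: 0.0
```

```bash
python3 -c "
from a import *
s=sensors.state(); print(s['force'],s['tau'],s['moment'])
for z in (.04,.045,.05,.055): print(z,px('side',(.5863,-.0093,z)), px('side',(.590,-.025,z)))"
```

```text
[ 0.56626467 -0.1396689   1.18145282] [ 2.10941917e-04 -4.32846522e+01 -2.91125464e+01 -3.10946862e-04
  8.40398774e-03  3.30297428e-05] [-0.02214139  0.01290596 -0.00640733]
0.04 [312.83617152 181.37148913] [315.5626669  183.89825801]
0.045 [312.78292362 179.81919364] [315.51457158 182.33694656]
0.05 [312.72945693 178.26052   ] [315.46627684 180.76916092]
0.055 [312.6757701  176.69542881] [315.41778142 179.19486075]
```

```bash
python3 -c "
from a import *
i=read_camera('side'); j=read_camera('top')
out=[]
for c,im,(x,y) in (('side',i,(265,120)),('top',j,(190,150))):
    b=cv2.resize(im[y:y+80,x:x+80],None,fx=5,fy=5,interpolation=2); b=cv2.convertScaleAbs(b,alpha=1.5,beta=20)
    for X,col in (((.5863,-.0093,.0401),(0,0,255)),((.5863,-.0093,.0541),(255,0,255)),((.5863,-.0093,.08),(0,255,255)),((.590,-.025,.047),(0,255,0))):
        p=(px(c,X)-[x,y])*5; cv2.circle(b,(int(p[0]),int(p[1])),3,col,-1)
    out.append(b)
cv2.imwrite('pics/s3.png',np.hstack(out)); cv2.imwrite('pics/full.png',i)"
```

```text
(no output)
```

View pics/s3.png

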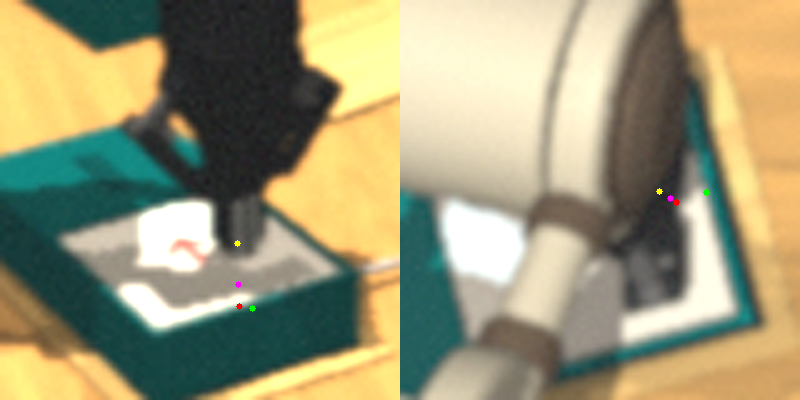

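```bash
python3 -c "
from a import *
i=cv2.imread('pics/full.png'); j=cv2.imread('pics/side0.png')
for c in (309,312,315): print(c,[int(i[r,c].mean()) for r in range(160,190)]); print('   ref',[int(j[r,c].mean()) for r in range(160,190)])
for r in (172,174,176,178): print(r,[int(i[r,c].mean()) for c in range(296,332)])"
```

```text
309 [13, 13, 12, 10, 13, 9, 11, 18, 31, 44, 64, 78, 85, 84, 82, 82, 83, 82, 84, 116, 166, 150, 86, 36, 21, 21, 23, 23, 20, 19]
   ref [211, 211, 211, 211, 212, 210, 211, 210, 210, 209, 211, 212, 211, 210, 210, 210, 211, 211, 211, 210, 205, 170, 97, 37, 23, 21, 20, 21, 21, 21]
312 [39, 47, 44, 47, 45, 45, 44, 46, 44, 43, 52, 70, 94, 92, 84, 83, 83, 85, 112, 162, 149, 88, 35, 22, 21, 21, 23, 20, 23, 20]
   ref [206, 210, 211, 209, 210, 210, 210, 210, 212, 210, 210, 211, 210, 210, 210, 211, 210, 210, 211, 205, 171, 98, 40, 23, 19, 21, 20, 21, 21, 22]
315 [41, 41, 41, 41, 42, 42, 38, 42, 46, 51, 63, 95, 116, 113, 93, 84, 83, 82, 98, 117, 81, 37, 25, 24, 21, 20, 20, 21, 19, 20]
   ref [136, 189, 207, 211, 212, 210, 211, 209, 210, 210, 211, 210, 209, 212, 210, 211, 211, 211, 205, 171, 100, 41, 20, 23, 22, 22, 22, 21, 19, 19]
172 [177, 177, 176, 184, 190, 191, 190, 180, 154, 116, 93, 92, 93, 85, 82, 89, 94, 105, 109, 116, 117, 118, 115, 111, 103, 93, 88, 85, 88, 96, 105, 116, 115, 108, 89, 62]
174 [86, 87, 90, 106, 117, 118, 118, 116, 101, 89, 83, 83, 84, 82, 83, 82, 84, 90, 92, 93, 92, 90, 84, 83, 83, 82, 81, 83, 83, 86, 87, 92, 103, 110, 105, 87]
176 [83, 82, 82, 83, 85, 82, 82, 81, 83, 84, 82, 82, 81, 83, 81, 82, 83, 80, 82, 83, 82, 82, 83, 84, 85, 88, 80, 81, 89, 84, 69, 59, 52, 39, 32, 28]
178 [109, 86, 82, 82, 81, 84, 84, 83, 82, 81, 83, 84, 87, 84, 90, 100, 112, 114, 108, 98, 87, 80, 72, 69, 70, 61, 48, 37, 30, 26, 23, 19, 19, 21, 21, 21]
```

Emit:
{"name": "jog_arm", "arguments": {
  "commands": [
    {"linear": [0, 0, 0.08], "dr": [0, 0, 0]},
    {"linear": [0, 0, 0.16], "dr": [0, 0, 0]},
    {"linear": [0, 0, 0.24], "dr": [0, 0, 0]},
    {"linear": [0, 0, 0.32], "dr": [0, 0, 0]},
    {"linear": [0, 0, 0.4], "dr": [0, 0, 0]}
  ]
}}

```text
time_s: 7.3
eef_pos: [0.5863, -0.0093, 0.05]
tcp_rot: [-0.0, 0.607, 0.794, -0.0]
force: [0.2, 0.6, 1.1]
finger_gap: 0.0001
grasp_force: 0.0
```

```bash
python3 -c "
from a import *
i=read_camera('side'); cv2.imwrite('pics/full2.png',i)
for z in (.047,): print(onz('side',(312.5,171),z), onz('side',(312.5,181),z))
for c in (312,315): print(c,[int(i[r,c].mean()) for r in range(160,190)])
s=sensors.state(); print(s['force'],s['joints'])"
```

```text
[0.5974558  0.03646219 0.047     ] [ 0.58308928 -0.01874704  0.047     ]
312 [15, 27, 41, 45, 44, 43, 44, 46, 43, 43, 43, 48, 58, 75, 79, 83, 83, 83, 112, 163, 151, 86, 35, 23, 22, 21, 21, 21, 22, 22]
315 [29, 39, 39, 42, 40, 40, 40, 40, 41, 43, 49, 58, 80, 101, 90, 83, 82, 82, 97, 116, 80, 38, 24, 24, 24, 19, 24, 20, 22, 21]
[-0.35481153  0.30916421 -0.55331415] [-2.21768900e-01  3.60408347e-01  1.69186125e+00 -2.25739195e-05
  1.08958394e+00 -4.86750263e-01]
```

Emit:
{"name": "jog_arm", "arguments": {
  "commands": [
    {"linear": [0, 0, 0.08], "dr": [0, 0, 0]},
    {"linear": [0, 0, 0.16], "dr": [0, 0, 0]},
    {"linear": [0, 0, 0.24], "dr": [0, 0, 0]},
    {"linear": [0, 0, 0.32], "dr": [0, 0, 0]},
    {"linear": [0, 0, 0.4], "dr": [0, 0, 0]}
  ]
}}

```text
time_s: 7.85
eef_pos: [0.5863, -0.0093, 0.046]
tcp_rot: [0.0, 0.607, 0.794, 0.0]
force: [0.6, -0.4, -0.5]
finger_gap: 0.0001
grasp_force: 0.0
```

```bash
python3 -c "
from a import *
i=read_camera('side'); cv2.imwrite('pics/full3.png',i); b=i[130:200,270:350]
j=read_camera('top')
cv2.imwrite('pics/s4.png',cv2.convertScaleAbs(np.hstack([cv2.resize(b,None,fx=5,fy=5,interpolation=2)[:350],cv2.resize(j[150:220,200:280],None,fx=5,fy=5,interpolation=2)]),alpha=2,beta=20))
for c in (312,315): print(c,[int(i[r,c].mean()) for r in range(160,190)])
s=sensors.state(); print(s['force'],s['joints'])"
```

```text
312 [12, 13, 25, 39, 44, 44, 42, 43, 42, 41, 42, 43, 47, 59, 66, 78, 82, 84, 100, 139, 140, 86, 35, 25, 22, 20, 22, 21, 22, 20]
315 [14, 26, 38, 41, 44, 41, 40, 39, 39, 42, 43, 44, 53, 64, 76, 83, 81, 83, 84, 83, 62, 32, 24, 22, 22, 22, 20, 21, 21, 22]
[ 0.10190273 -0.40631484 -0.77178269] [-2.21811879e-01  3.66092619e-01  1.69336077e+00  4.28887244e-08
  1.08238792e+00 -4.86764496e-01]
```

View pics/s4.png

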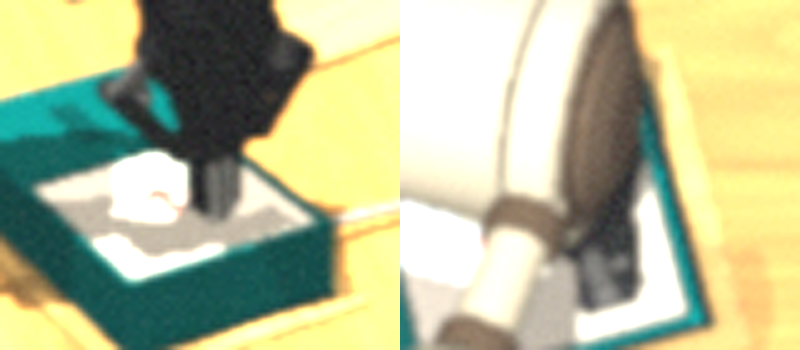

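The tip is still above the lid, at crop (215,215). From the image geometry there's roughly 15–20 mm to go.

Emit:
{"name": "jog_arm", "arguments": {
  "commands": [
    {"linear": [0, 0, 0.08], "dr": [0, 0, 0]},
    {"linear": [0, 0, 0.16], "dr": [0, 0, 0]},
    {"linear": [0, 0, 0.24], "dr": [0, 0, 0]},
    {"linear": [0, 0, 0.32], "dr": [0, 0, 0]},
    {"linear": [0, 0, 0.36], "dr": [0, 0, 0]},
    {"linear": [0, 0, 0.4], "dr": [0, 0, 0]}
  ]
}}

```text
time_s: 8.55
eef_pos: [0.5863, -0.0093, 0.042]
tcp_rot: [-0.0, 0.607, 0.794, -0.0]
force: [-1.0, 0.3, 0.4]
finger_gap: 0.0001
grasp_force: 0.0
```

Emit:
{"name": "jog_arm", "arguments": {
  "commands": [
    {"linear": [0, 0, 0.07], "dr": [0, 0, 0]},
    {"linear": [0, 0, 0.14], "dr": [0, 0, 0]},
    {"linear": [0, 0, 0.21], "dr": [0, 0, 0]},
    {"linear": [0, 0, 0.26], "dr": [0, 0, 0]},
    {"linear": [0, 0, 0.3], "dr": [0, 0, 0]}
  ]
}}

```text
time_s: 9.05
eef_pos: [0.5863, -0.0093, 0.039]
tcp_rot: [-0.0, 0.607, 0.794, -0.0]
force: [0.7, -0.3, -0.0]
finger_gap: -0.0001
grasp_force: 0.0
```

```bash
python3 -c "
from a import *
i=read_camera('side'); cv2.imwrite('pics/full4.png',i)
for c in (310,312,315): print(c,[int(i[r,c].mean()) for r in range(160,190)])
for r in (171,173,174,175,176): print(r,[int(i[r,c].mean()) for c in range(300,332)])
s=sensors.state(); print(s['force'])"
```

```text
310 [13, 9, 10, 8, 11, 11, 17, 13, 15, 15, 11, 13, 16, 19, 30, 56, 72, 81, 87, 120, 155, 125, 64, 28, 23, 21, 21, 23, 21, 21]
312 [12, 11, 11, 14, 19, 35, 44, 44, 45, 44, 40, 43, 42, 44, 47, 54, 66, 80, 97, 129, 138, 85, 34, 22, 22, 23, 19, 20, 23, 21]
315 [11, 9, 13, 22, 37, 40, 42, 41, 41, 42, 40, 41, 42, 44, 45, 52, 71, 80, 82, 74, 57, 34, 21, 21, 20, 23, 22, 22, 23, 23]
171 [187, 190, 182, 159, 134, 113, 90, 52, 23, 9, 13, 25, 43, 45, 38, 41, 41, 52, 90, 113, 115, 112, 104, 96, 94, 105, 113, 116, 105, 81, 56, 45]
173 [177, 177, 176, 171, 144, 105, 83, 67, 42, 22, 19, 27, 44, 47, 38, 44, 57, 68, 81, 91, 89, 83, 84, 83, 83, 85, 89, 96, 103, 112, 109, 90]
174 [118, 120, 120, 117, 103, 87, 83, 75, 66, 46, 30, 33, 47, 50, 41, 45, 61, 76, 80, 83, 84, 83, 82, 83, 84, 84, 87, 91, 94, 100, 103, 87]
175 [87, 85, 86, 85, 85, 83, 83, 83, 79, 70, 56, 48, 54, 57, 49, 52, 67, 75, 81, 82, 82, 83, 83, 82, 86, 87, 91, 96, 84, 74, 65, 52]
176 [82, 82, 81, 84, 85, 82, 83, 82, 82, 80, 72, 66, 66, 67, 64, 71, 78, 80, 82, 82, 81, 82, 80, 80, 84, 82, 71, 64, 51, 41, 34, 24]
[-0.24049912 -0.23984041  0.15704626]
```

Emit:
{"name": "jog_arm", "arguments": {
  "commands": [
    {"linear": [0, 0, 0.07], "dr": [0, 0, 0]},
    {"linear": [0, 0, 0.14], "dr": [0, 0, 0]},
    {"linear": [0, 0, 0.21], "dr": [0, 0, 0]},
    {"linear": [0, 0, 0.28], "dr": [0, 0, 0]},
    {"linear": [0, 0, 0.34], "dr": [0, 0, 0]},
    {"linear": [0, 0, 0.4], "dr": [0, 0, 0]}
  ]
}}

```text
time_s: 9.7
eef_pos: [0.5863, -0.0093, 0.0351]
tcp_rot: [-0.0, 0.607, 0.794, -0.0]
force: [0.8, -0.3, 0.2]
finger_gap: 0.0
grasp_force: 0.0
```

Emit:
{"name": "jog_arm", "arguments": {
  "commands": [
    {"linear": [0, 0, 0.05], "dr": [0, 0, 0]},
    {"linear": [0, 0, 0.1], "dr": [0, 0, 0]},
    {"linear": [0, 0, 0.15], "dr": [0, 0, 0]},
    {"linear": [0, 0, 0.19], "dr": [0, 0, 0]}
  ]
}}

```text
time_s: 10.1
eef_pos: [0.5863, -0.0093, 0.0332]
tcp_rot: [0.0, 0.607, 0.794, 0.0]
force: [-0.4, -0.3, 0.3]
finger_gap: -0.0001
grasp_force: 0.0
```

Emit:
{"name": "jog_arm", "arguments": {
  "commands": [
    {"linear": [0, 0, 0.05], "dr": [0, 0, 0]},
    {"linear": [0, 0, 0.1], "dr": [0, 0, 0]},
    {"linear": [0, 0, 0.15], "dr": [0, 0, 0]}
  ]
}}

```text
time_s: 10.4
eef_pos: [0.5863, -0.0093, 0.0317]
tcp_rot: [0.0, 0.607, 0.794, 0.0]
force: [-0.0, 0.9, -0.2]
finger_gap: -0.0001
grasp_force: 0.0
```

```bash
python3 -c "
from a import *
i=read_camera('side'); cv2.imwrite('pics/full5.png',i)
for c in (310,312,315): print(c,[int(i[r,c].mean()) for r in range(168,186)])
s=sensors.state(); print(s['force'])"
```

```text
310 [14, 14, 15, 14, 16, 14, 12, 14, 26, 50, 73, 109, 153, 123, 66, 30, 21, 24]
312 [38, 42, 41, 42, 43, 42, 44, 42, 45, 50, 61, 92, 126, 85, 37, 21, 19, 23]
315 [40, 38, 41, 41, 40, 43, 41, 40, 43, 47, 54, 64, 56, 38, 22, 20, 22, 20]
[-0.2945173   0.16862621 -0.44809288]
```

Emit:
{"name": "jog_arm", "arguments": {
  "commands": [
    {"linear": [0, 0, 0.04], "dr": [0, 0, 0]},
    {"linear": [0, 0, 0.08], "dr": [0, 0, 0]},
    {"linear": [0, 0, 0.11], "dr": [0, 0, 0]}
  ]
}}

```text
time_s: 10.75
eef_pos: [0.5863, -0.0093, 0.0306]
tcp_rot: [0.0, 0.607, 0.794, 0.0]
force: [0.6, 1.5, -0.1]
finger_gap: 0.0004
grasp_force: 0.0
```

Emit:
{"name": "jog_arm", "arguments": {
  "commands": [
    {"linear": [0, 0, 0.04], "dr": [0, 0, 0]},
    {"linear": [0, 0, 0.08], "dr": [0, 0, 0]},
    {"linear": [0, 0, 0.11], "dr": [0, 0, 0]}
  ]
}}

```text
time_s: 11.05
eef_pos: [0.5864, -0.0093, 0.0303]
tcp_rot: [-0.0, 0.607, 0.794, -0.0]
force: [-3.1, 0.8, 7.9]
finger_gap: -0.0003
grasp_force: 4.0
```

Emit:
{"name": "jog_arm", "arguments": {
  "commands": [
    {"linear": [0, 0, 0.03], "dr": [0, 0, 0]},
    {"linear": [0.1, 0, 0.05], "dr": [0, 0, 0]},
    {"linear": [0.4, 0, 0.055], "dr": [0, 0, 0]}
  ]
}}

```text
time_s: 11.35
eef_pos: [0.5866, -0.0068, 0.0303]
tcp_rot: [0.002, 0.607, 0.794, -0.0]
force: [0.1, -3.8, 4.1]
finger_gap: -0.0002
grasp_force: 2.3
```

Emit:
{"name": "jog_arm", "arguments": {
  "commands": [
    {"linear": [0.2, 0, 0.03], "dr": [0, 0, 0]},
    {"linear": [0.4, 0, 0.05], "dr": [0, 0, 0]}
  ]
}}

```text
time_s: 11.55
eef_pos: [0.5864, -0.0032, 0.0303]
tcp_rot: [0.003, 0.607, 0.794, 0.0]
force: [0.8, -4.1, 5.9]
finger_gap: 0.0001
grasp_force: 3.1
```

```bash
python3 -c "
from a import *
s=sensors.state(); print(s['force'],s['moment'],s['tcp_rot'],s['eef_pos'])
i=read_camera('side'); j=read_camera('top'); cv2.imwrite('pics/s6.png',np.hstack([cv2.resize(i[120:200,270:350],None,fx=5,fy=5),cv2.resize(j[140:220,190:270],None,fx=5,fy=5)]))
for c in ('side','top'): print(finder.boxes_of(c,'lid'))"
```

```text
[ 0.80428224 -4.12154919  5.92181642] [-0.8015435  -0.08547539 -0.01294813] [2.73554896e-03 6.07408205e-01 7.94385146e-01 1.72775617e-04] [ 0.58635137 -0.00319353  0.03030931]
[{'xyz': [0.5534, 0.0251, 0.0491], 'conf': 0.9}]
[{'xyz': [0.5423, 0.0248, 0.0522], 'conf': 0.74}]
```

View pics/s6.png

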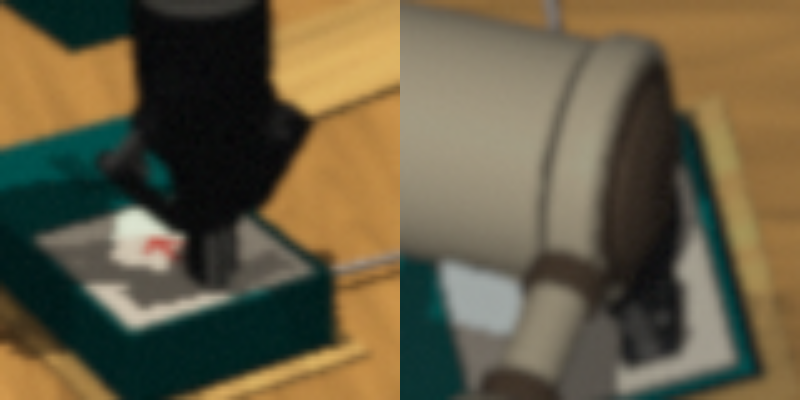

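The tip is on the lid but slipping: normal force is only about 6 N. I'll press harder before dragging.

Emit:
{"name": "jog_arm", "arguments": {
  "commands": [
    {"linear": [0, 0, 0.05], "dr": [0, 0, 0]},
    {"linear": [0, 0, 0.1], "dr": [0, 0, 0]},
    {"linear": [0, 0, 0.1], "dr": [0, 0, 0]}
  ]
}}

```text
time_s: 12.05
eef_pos: [0.5863, -0.0029, 0.0302]
tcp_rot: [0.002, 0.607, 0.794, 0.0]
force: [-1.9, -2.9, 12.2]
finger_gap: 0.0003
grasp_force: 6.2
```

Emit:
{"name": "jog_arm", "arguments": {
  "commands": [
    {"linear": [0.2, 0, 0.04], "dr": [0, 0, 0]},
    {"linear": [0.5, 0, 0.045], "dr": [0, 0, 0]},
    {"linear": [0.9, 0, 0.05], "dr": [0, 0, 0]},
    {"linear": [1.3, 0, 0.06], "dr": [0, 0, 0]}
  ]
}}

```text
time_s: 12.45
eef_pos: [0.5834, 0.0082, 0.0301]
tcp_rot: [0.003, 0.607, 0.794, -0.0]
force: [-3.8, -7.0, 14.2]
finger_gap: 0.0002
grasp_force: 7.1
```

Emit:
{"name": "jog_arm", "arguments": {
  "commands": [
    {"linear": [0.4, 0, 0.005], "dr": [0, 0, 0]},
    {"linear": [0.8, 0, 0.01], "dr": [0, 0, 0]},
    {"linear": [1.2, 0, 0.015], "dr": [0, 0, 0]},
    {"linear": [1.6, 0, 0.02], "dr": [0, 0, 0]},
    {"linear": [2.0, 0, 0.025], "dr": [0, 0, 0]}
  ]
}}

```text
time_s: 12.95
eef_pos: [0.5781, 0.0276, 0.0299]
tcp_rot: [0.003, 0.607, 0.794, -0.001]
force: [-3.8, -8.6, 14.7]
finger_gap: -0.0
grasp_force: 7.6
```

```bash
python3 -c "
from a import *
s=sensors.state(); print(s['force'],s['eef_pos'])
i=read_camera('side'); j=read_camera('top'); cv2.imwrite('pics/s7.png',np.hstack([cv2.resize(i[120:200,270:350],None,fx=5,fy=5),cv2.resize(j[140:220,190:270],None,fx=5,fy=5)]))
"
```

```text
[-3.75988081 -8.60843578 14.74743314] [0.57808769 0.0276324  0.02991895]
```

View pics/s7.png

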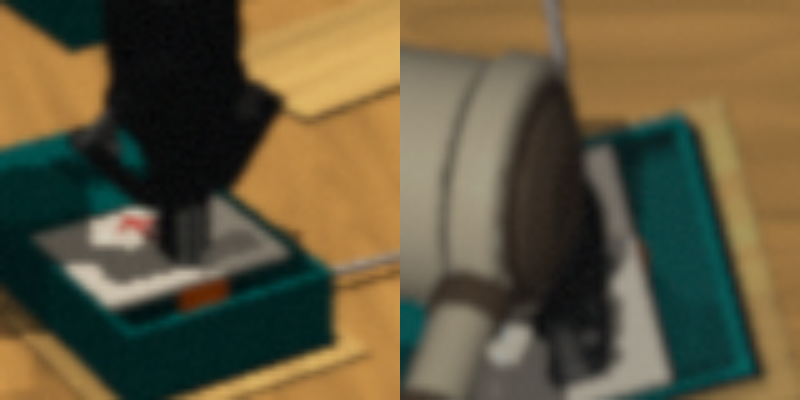

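Emit:
{"name": "jog_arm", "arguments": {
  "commands": [
    {"linear": [0.4, 0, 0.005], "dr": [0, 0, 0]},
    {"linear": [0.8, 0, 0.01], "dr": [0, 0, 0]},
    {"linear": [1.2, 0, 0.015], "dr": [0, 0, 0]},
    {"linear": [1.6, 0, 0.02], "dr": [0, 0, 0]},
    {"linear": [2.0, 0, 0.025], "dr": [0, 0, 0]},
    {"linear": [2.4, 0, 0.03], "dr": [0, 0, 0]}
  ]
}}

```text
time_s: 13.65
eef_pos: [0.5717, 0.0509, 0.0297]
tcp_rot: [0.003, 0.607, 0.795, -0.001]
force: [-4.9, -8.6, 16.8]
finger_gap: 0.0
grasp_force: 8.4
```

Emit:
{"name": "jog_arm", "arguments": {
  "commands": [
    {"linear": [0.4, 0, -0.03], "dr": [0, 0, 0]},
    {"linear": [0.8, 0, -0.03], "dr": [0, 0, 0]},
    {"linear": [1.2, 0, -0.03], "dr": [0, 0, 0]},
    {"linear": [1.6, 0, -0.03], "dr": [0, 0, 0]}
  ]
}}

```text
time_s: 14.05
eef_pos: [0.5674, 0.0666, 0.0296]
tcp_rot: [0.003, 0.607, 0.795, -0.0]
force: [-4.4, -8.0, 15.0]
finger_gap: 0.0002
grasp_force: 7.2
```

```bash
python3 -c "
from a import *
s=sensors.state(); print(s['force'],s['eef_pos'])
i=read_camera('side'); j=read_camera('top'); cv2.imwrite('pics/s8.png',np.hstack([cv2.resize(i[120:200,260:340],None,fx=5,fy=5),cv2.resize(j[140:220,170:270],None,fx=4,fy=5)]))
for c in ('side','top'):
  print(finder.landmark_of(c,'bushing_center'))
"
```

```text
[-4.44522355 -7.99337434 14.95161416] [0.56744816 0.06661731 0.02961364]
[{'xyz': [0.5894, 0.0263, 0.0224], 'conf': 0.65}, {'xyz': [0.7446, 0.0635, 0.002], 'conf': 0.62}]
[{'xyz': [0.5886, 0.0257, 0.0228], 'conf': 0.66}]
```

View pics/s8.png

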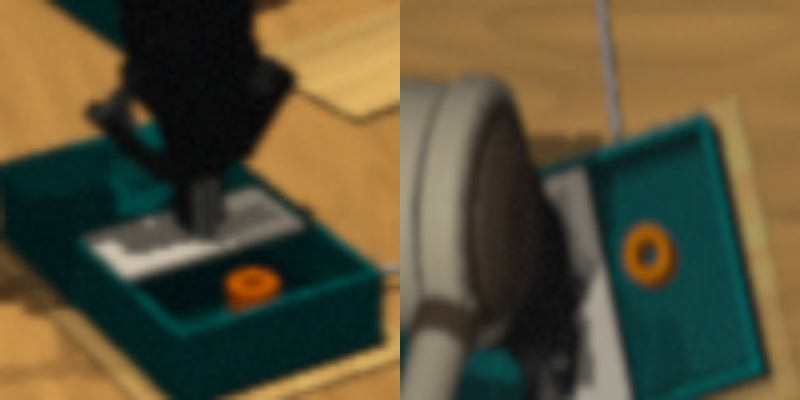

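The lid is about 72 mm open and the bushing is at about (650,253) in the right crop, clear of the lid. The fingertip is getting close to the deck, so I'll re-press nearer the lid's edge.

Emit:
{"name": "jog_arm", "arguments": {
  "commands": [
    {"linear": [0, 0, -0.4], "dr": [0, 0, 0]},
    {"linear": [0, 0, -0.8], "dr": [0, 0, 0]},
    {"linear": [-0.6, 0, -0.8], "dr": [0, 0, 0]},
    {"linear": [-1.3, 0, -0.8], "dr": [0, 0, 0]},
    {"linear": [-1.3, 0, -0.65], "dr": [0, 0, 0]},
    {"linear": [-1.3, 0, -0.57], "dr": [0, 0, 0]},
    {"linear": [-1.3, 0, -0.5], "dr": [0, 0, 0]},
    {"linear": [-1.3, 0, -0.44], "dr": [0, 0, 0]}
  ]
}}

```text
time_s: 15.05
eef_pos: [0.5683, 0.0565, 0.0307]
tcp_rot: [-0.0, 0.607, 0.794, -0.0]
force: [-0.1, 0.5, 0.9]
finger_gap: -0.0002
grasp_force: 0.0
```

Emit:
{"name": "jog_arm", "arguments": {
  "commands": [
    {"linear": [0, 0, 0.05], "dr": [0, 0, 0]},
    {"linear": [0, 0, 0.1], "dr": [0, 0, 0]},
    {"linear": [0, 0, 0.15], "dr": [0, 0, 0]},
    {"linear": [0, 0, 0.2], "dr": [0, 0, 0]},
    {"linear": [0, 0, 0.25], "dr": [0, 0, 0]}
  ]
}}

```text
time_s: 15.55
eef_pos: [0.5686, 0.0564, 0.0297]
tcp_rot: [-0.0, 0.607, 0.794, -0.0]
force: [-5.6, 0.4, 12.1]
finger_gap: -0.0003
grasp_force: 6.1
```

Emit:
{"name": "jog_arm", "arguments": {
  "commands": [
    {"linear": [0.2, 0, 0.04], "dr": [0, 0, 0]},
    {"linear": [0.5, 0, 0.05], "dr": [0, 0, 0]},
    {"linear": [0.8, 0, 0.05], "dr": [0, 0, 0]},
    {"linear": [1.1, 0, 0.06], "dr": [0, 0, 0]},
    {"linear": [1.4, 0, 0.06], "dr": [0, 0, 0]}
  ]
}}

```text
time_s: 16.05
eef_pos: [0.5671, 0.0686, 0.0297]
tcp_rot: [0.003, 0.607, 0.794, 0.001]
force: [1.7, -3.8, 6.4]
finger_gap: 0.0
grasp_force: 2.7
```

Emit:
{"name": "jog_arm", "arguments": {
  "commands": [
    {"linear": [0, 0, 0.05], "dr": [0, 0, 0]},
    {"linear": [0, 0, 0.1], "dr": [0, 0, 0]},
    {"linear": [0, 0, 0.13], "dr": [0, 0, 0]}
  ]
}}

```text
time_s: 16.35
eef_pos: [0.5671, 0.069, 0.0296]
tcp_rot: [0.002, 0.607, 0.794, 0.001]
force: [-3.2, -2.6, 15.6]
finger_gap: 0.0003
grasp_force: 8.0
```

```bash
cat > lid.py <<'E'
from a import *
def opening():
    j=read_camera('top'); h=cv2.cvtColor(j,cv2.COLOR_BGR2HSV)
    # scan along case y at several case x offsets; lid edge = transition teal->low saturation
    y=np.array([-.262,.965,0]); x=np.array([.965,.262,0]); e0=np.array([.590,-.025,.047]); out=[]
    for cx in (-.045,-.03,.03,.045,.052):
        row=[]
        for o in np.arange(0.0,.13,.002):
            p=px('top',e0+cx*x+o*y).round().astype(int); row.append(j[p[1],p[0]].astype(int).tolist())
        r=np.array(row); red=r[:,2]; k=np.where((red>55)&(abs(r[:,2]-r[:,1])<25))[0]
        out.append((cx,[round(v*.002,3) for v in k[:3]]))
    return out
E
python3 -c "
from lid import *
s=sensors.state(); print(s['force'],s['eef_pos']); print(opening())"
```

```text
[-3.15722746 -2.56840638 15.60866874] [0.56710377 0.06902026 0.0295541 ]
[(-0.045, [np.float64(0.074), np.float64(0.076), np.float64(0.078)]), (-0.03, [np.float64(0.072), np.float64(0.074), np.float64(0.076)]), (0.03, [np.float64(0.072), np.float64(0.074), np.float64(0.076)]), (0.045, [np.float64(0.074), np.float64(0.076), np.float64(0.078)]), (0.052, [np.float64(0.074), np.float64(0.076), np.float64(0.078)])]
```

Emit:
{"name": "jog_arm", "arguments": {
  "commands": [
    {"linear": [0, 0, -0.4], "dr": [0, 0, 0]},
    {"linear": [0, 0, -0.9], "dr": [0, 0, 0]},
    {"linear": [-0.7, 0, -0.9], "dr": [0, 0, 0]},
    {"linear": [-1.5, 0, -0.9], "dr": [0, 0, 0]},
    {"linear": [-1.5, 0, -0.7], "dr": [0, 0, 0]},
    {"linear": [-1.5, 0, -0.62], "dr": [0, 0, 0]},
    {"linear": [-1.5, 0, -0.55], "dr": [0, 0, 0]},
    {"linear": [-1.5, 0, -0.48], "dr": [0, 0, 0]}
  ]
}}

```text
time_s: 17.2
eef_pos: [0.5685, 0.0555, 0.0311]
tcp_rot: [-0.0, 0.607, 0.794, -0.0]
force: [-0.1, -0.4, -0.4]
finger_gap: 0.0
grasp_force: 0.0
```

Emit:
{"name": "jog_arm", "arguments": {
  "commands": [
    {"linear": [0, 0, 0.06], "dr": [0, 0, 0]},
    {"linear": [0, 0, 0.12], "dr": [0, 0, 0]},
    {"linear": [0, 0, 0.18], "dr": [0, 0, 0]},
    {"linear": [0, 0, 0.24], "dr": [0, 0, 0]},
    {"linear": [0, 0, 0.3], "dr": [0, 0, 0]},
    {"linear": [0, 0, 0.36], "dr": [0, 0, 0]},
    {"linear": [0, 0, 0.38], "dr": [0, 0, 0]}
  ]
}}

```text
time_s: 17.9
eef_pos: [0.5689, 0.0555, 0.0297]
tcp_rot: [-0.0, 0.607, 0.794, -0.0]
force: [-8.1, 0.1, 16.5]
finger_gap: -0.0004
grasp_force: 8.2
```

Emit:
{"name": "jog_arm", "arguments": {
  "commands": [
    {"linear": [0.05, -0.1, 0.02], "dr": [0, 0, 0]},
    {"linear": [0.1, -0.2, 0.04], "dr": [0, 0, 0]},
    {"linear": [0.1, -0.2, 0.05], "dr": [0, 0, 0]}
  ]
}}

```text
time_s: 18.2
eef_pos: [0.5689, 0.0555, 0.0297]
tcp_rot: [0.002, 0.607, 0.794, 0.001]
force: [-1.6, -0.9, 11.4]
finger_gap: -0.0001
grasp_force: 5.9
```

Emit:
{"name": "jog_arm", "arguments": {
  "commands": [
    {"linear": [0.1, -0.05, 0.05], "dr": [0, 0, 0]},
    {"linear": [0.3, -0.05, 0.08], "dr": [0, 0, 0]},
    {"linear": [0.6, -0.05, 0.09], "dr": [0, 0, 0]},
    {"linear": [0.9, -0.05, 0.1], "dr": [0, 0, 0]}
  ]
}}

```text
time_s: 18.6
eef_pos: [0.5672, 0.0621, 0.0297]
tcp_rot: [0.004, 0.607, 0.794, 0.0]
force: [-1.2, -8.0, 15.3]
finger_gap: 0.0002
grasp_force: 7.3
```

```bash
python3 -c "
from lid import *
s=sensors.state(); print(s['force'],s['eef_pos']); print(opening())"
```

```text
[-1.21984501 -8.0131184  15.27180328] [0.56718167 0.06207388 0.02965193]
[(-0.045, [np.float64(0.08), np.float64(0.082), np.float64(0.084)]), (-0.03, [np.float64(0.08), np.float64(0.082), np.float64(0.084)]), (0.03, [np.float64(0.082), np.float64(0.084), np.float64(0.086)]), (0.045, [np.float64(0.082), np.float64(0.084), np.float64(0.086)]), (0.052, [np.float64(0.082), np.float64(0.084), np.float64(0.086)])]
```

Emit:
{"name": "jog_arm", "arguments": {
  "commands": [
    {"linear": [0.2, 0, 0.0], "dr": [0, 0, 0]},
    {"linear": [0.4, 0, 0.01], "dr": [0, 0, 0]},
    {"linear": [0.6, 0, 0.01], "dr": [0, 0, 0]},
    {"linear": [0.8, 0, 0.01], "dr": [0, 0, 0]},
    {"linear": [1.0, 0, 0.01], "dr": [0, 0, 0]}
  ]
}}

```text
time_s: 19.15
eef_pos: [0.5645, 0.0718, 0.0296]
tcp_rot: [0.004, 0.607, 0.794, 0.0]
force: [-1.5, -7.4, 14.7]
finger_gap: -0.0001
grasp_force: 7.3
```

```bash
python3 -c "
from lid import *
s=sensors.state(); print(s['force'],s['eef_pos']); print(opening())"
```

```text
[-1.52748773 -7.3627788  14.65025326] [0.56452819 0.07178946 0.0295779 ]
[(-0.045, [np.float64(0.09), np.float64(0.092), np.float64(0.094)]), (-0.03, [np.float64(0.09), np.float64(0.092), np.float64(0.094)]), (0.03, [np.float64(0.09), np.float64(0.092), np.float64(0.094)]), (0.045, [np.float64(0.092), np.float64(0.094), np.float64(0.096)]), (0.052, [np.float64(0.092), np.float64(0.094), np.float64(0.096)])]
```

Emit:
{"name": "jog_arm", "arguments": {
  "commands": [
    {"linear": [0.15, 0, 0.0], "dr": [0, 0, 0]},
    {"linear": [0.3, 0, 0.0], "dr": [0, 0, 0]},
    {"linear": [0.45, 0, 0.0], "dr": [0, 0, 0]}
  ]
}}

```text
time_s: 19.5
eef_pos: [0.5641, 0.0759, 0.0296]
tcp_rot: [0.005, 0.607, 0.794, 0.001]
force: [0.4, -7.6, 12.5]
finger_gap: -0.0001
grasp_force: 5.8
```

```bash
python3 -c "
from lid import *
print(opening())"
```

```text
[(-0.045, [np.float64(0.092), np.float64(0.094), np.float64(0.096)]), (-0.03, [np.float64(0.09), np.float64(0.092), np.float64(0.094)]), (0.03, [np.float64(0.09), np.float64(0.092), np.float64(0.094)]), (0.045, [np.float64(0.092), np.float64(0.094), np.float64(0.096)]), (0.052, [np.float64(0.092), np.float64(0.094), np.float64(0.096)])]
```

Emit:
{"name": "jog_arm", "arguments": {
  "commands": [
    {"linear": [0.2, 0, 0.06], "dr": [0, 0, 0]},
    {"linear": [0.4, 0, 0.06], "dr": [0, 0, 0]}
  ]
}}

```text
time_s: 19.75
eef_pos: [0.5638, 0.0793, 0.0295]
tcp_rot: [0.005, 0.607, 0.794, 0.001]
force: [1.4, -9.3, 14.2]
finger_gap: -0.0
grasp_force: 6.7
```

```bash
python3 -c "
from lid import *
print(opening())"
```

```text
[(-0.045, [np.float64(0.09), np.float64(0.092), np.float64(0.094)]), (-0.03, [np.float64(0.09), np.float64(0.092), np.float64(0.094)]), (0.03, [np.float64(0.09), np.float64(0.092), np.float64(0.094)]), (0.045, [np.float64(0.092), np.float64(0.094), np.float64(0.096)]), (0.052, [np.float64(0.092), np.float64(0.094), np.float64(0.096)])]
```

The lid is at its stop: it reads about 91 mm in the image and the finger now slips on it. I'll lift and move over the bushing.

Emit:
{"name": "jog_arm", "arguments": {
  "commands": [
    {"linear": [-0.3, 0, -0.5], "dr": [0, 0, 0]},
    {"linear": [-0.3, 0, -1.5], "dr": [0, 0, 0]},
    {"linear": [-0.5, 0, -3.5], "dr": [0, 0, 0]},
    {"linear": [-3.5, 0.8, -4.5], "dr": [0, 0, 0]},
    {"linear": [-6.1, 1.1, -4.5], "dr": [0, 0, 0]},
    {"linear": [-6.1, 1.1, -4.5], "dr": [0, 0, 0]},
    {"linear": [-6.1, 1.1, -4.5], "dr": [0, 0, 0]}
  ]
}}

```text
time_s: 20.5
eef_pos: [0.585, 0.0264, 0.0702]
tcp_rot: [-0.001, 0.608, 0.794, -0.0]
force: [-0.1, -0.3, -0.1]
finger_gap: 0.0001
grasp_force: 0.0
```

```bash
cat > tip.py <<'E'
from lid import *
s=sensors.state(); p=s["eef_pos"]; print(opening()[1:3]); plan((.589,.026,.07),105.2)
i=read_camera('side'); cv2.imwrite('pics/tipnow.png',i)
c=px('side',p); print("tcp px",c, "z+.019:",px('side',p+[0,0,.019]))
g=i.mean(2).astype(int); c0=int(c[0])
for r in range(int(c[1])-22,int(c[1])+6): print(r,*["%3d"%v for v in g[r,c0-14:c0+15]])
E
python3 tip.py
```

```text
[(-0.03, [np.float64(0.078), np.float64(0.08), np.float64(0.082)]), (0.03, [np.float64(0.102), np.float64(0.104), np.float64(0.106)])]
t 20.55 pos [0.5847 0.0269 0.0699] shift cm [-0.201  0.395 -0.006] dr [-0.0013 -0.0011 -0.0003] F [ 0.5 -0.3  0.3] gap 0.0002
tcp px [308.86622691 166.09775378] z+.019: [308.63382238 160.10239164]
144  43  31  21  14   9  16  12  12  12  14  13  10   8  12  10   9   8  12  12  15  23  46  65  76  86 105 123 131 133
145  48  43  31  20  16  13  12  10  12  12   8  10  10   8   9  12  14   9  10  19  52  90 111 117 123 126 133 133 132
146  51  48  43  35  25  18  11  14  12  11  11  10   9   9  12  10  11   9  13  32  75 111 128 130 130 131 132 133 132
147  52  51  50  47  38  28  15  12  11  11  10   8  11   9  10  13  16  19  23  48  95 124 130 130 131 132 132 132 133
148  52  51  51  50  46  41  27  25  20  15   9   9  13  15  19  21  28  34  35  60 102 126 131 129 130 130 131 132 132
149  51  52  51  52  52  49  44  39  31  23  16  13  17  28  36  34  36  40  41  64 102 125 130 130 130 129 128 130 132
150  51  51  50  52  51  52  49  47  38  23  14 
[... 1891 characters left out ...]
 187 183 179 165 132  93  76  67  58  52  43  36  27  22  19  18  16  17  16  16  16  18  16  16  17
167 180 185 184 177 166 149 132 114  86  60  47  38  28  24  19  16  15  14  14  17  18  18  15  18  16  16  19  17  19
168 124 125 123 119 113  95  73  56  38  29  18  16  13  14  15  13  14  17  14  18  17  16  17  15  18  18  16  18  16
169  80  75  66  58  53  41  31  24  16  16  15  11  13  13  14  13  13  14  16  17  16  18  15  16  18  20  20  17  18
170  46  38  32  25  16  14  13  12  15  12  12  12  13  12  15  13  14  10  12  15  14  16  16  16  17  16  16  17  18
171  23  17  17  16  13  13  14  13  13  14  14  16  14  13  15  11  12  13  10  13  15  16  18  15  16  17  18  17  15
```

Emit:
{"name": "jog_arm", "arguments": {
  "commands": [
    {"linear": [-0.8, 0.25, 0], "dr": [0, 0, 0]},
    {"linear": [-0.8, 0.25, 1.5], "dr": [0, 0, 0]},
    {"linear": [-0.8, 0.25, 3.0], "dr": [0, 0, 0]},
    {"linear": [-0.8, 0.25, 4.0], "dr": [0, 0, 0]},
    {"linear": [-0.8, 0.25, 4.8], "dr": [0, 0, 0]},
    {"linear": [-0.8, 0.25, 5.4], "dr": [0, 0, 0]},
    {"linear": [-0.8, 0.25, 5.8], "dr": [0, 0, 0]},
    {"linear": [-0.8, 0.25, 5.8], "dr": [0, 0, 0]}
  ],
  "hand": 5.0
}}

```text
time_s: 21.4
eef_pos: [0.5897, 0.0193, 0.0119]
tcp_rot: [-0.0, 0.607, 0.794, -0.0]
force: [-0.2, -0.2, 0.3]
finger_gap: 0.0499
grasp_force: 0.0
```

```bash
python3 -c "
from a import *
plan((.589,.020,-.006),105.2)
for c in ('side','top'): print([(d['conf'],d['xyz']) for d in finder.landmark_of(c,'bushing_center')])"
```

```text
t 21.4 pos [0.5897 0.0193 0.0119] shift cm [ 0.089 -0.047  1.789] dr [-0.0007 -0.0003 -0.0002] F [-0.2 -0.2  0.3] gap 0.0499
[(0.6, [0.5887, 0.0278, 0.024])]
[(0.64, [0.5856, 0.0253, 0.0219])]
```

Emit:
{"name": "jog_arm", "arguments": {
  "commands": [
    {"linear": [0.1, -0.05, 0.4], "dr": [0, 0, 0]},
    {"linear": [0.1, -0.05, 0.7], "dr": [0, 0, 0]},
    {"linear": [0.1, -0.05, 1.0], "dr": [0, 0, 0]},
    {"linear": [0.1, -0.05, 1.3], "dr": [0, 0, 0]},
    {"linear": [0.1, -0.05, 1.5], "dr": [0, 0, 0]},
    {"linear": [0.1, -0.05, 1.7], "dr": [0, 0, 0]},
    {"linear": [0.1, -0.05, 1.8], "dr": [0, 0, 0]}
  ]
}}

```text
time_s: 22.2
eef_pos: [0.5891, 0.02, -0.0059]
tcp_rot: [-0.0, 0.608, 0.794, -0.0]
force: [-0.0, 0.1, -0.3]
finger_gap: 0.05
grasp_force: 0.0
```

Emit:
{"name": "jog_arm", "arguments": {
  "commands": [
    {"linear": [0, 0, 0], "dr": [0, 0, 0]},
    {"linear": [0, 0, 0], "dr": [0, 0, 0]},
    {"linear": [0, 0, 0], "dr": [0, 0, 0]},
    {"linear": [0, 0, 0], "dr": [0, 0, 0]},
    {"linear": [0, 0, 0], "dr": [0, 0, 0]}
  ],
  "hand": 0,
  "grip_force": 30
}}

```text
time_s: 22.7
eef_pos: [0.5895, 0.02, -0.0054]
tcp_rot: [0.0, 0.607, 0.794, 0.0]
force: [0.1, -1.3, 0.6]
finger_gap: 0.0267
grasp_force: 29.6
```

Emit:
{"name": "jog_arm", "arguments": {
  "commands": [
    {"linear": [0, 0, -0.3], "dr": [0, 0, 0]},
    {"linear": [0, 0, -1.0], "dr": [0, 0, 0]},
    {"linear": [0, 0, -2.5], "dr": [0, 0, 0]},
    {"linear": [0, 0, -4.5], "dr": [0, 0, 0]},
    {"linear": [0, 0, -7.0], "dr": [0, 0, 0]},
    {"linear": [0, 0, -9.5], "dr": [0, 0, 0]},
    {"linear": [0, 0, -11.0], "dr": [0, 0, 0]},
    {"linear": [0, 0, -11.0], "dr": [0, 0, 0]}
  ]
}}

```text
time_s: 23.5
eef_pos: [0.5915, 0.0196, 0.108]
tcp_rot: [0.003, 0.607, 0.794, 0.001]
force: [0.1, -0.3, -0.2]
finger_gap: 0.0269
grasp_force: 29.5
```

```bash
python3 -c "
from lid import *
plan((.5368,-.270,.105),105.2); print(opening())
for c in ('side','top'):
  for n in ('bushing_center','shaft_foot'): print(c,n,[(round(d['conf'],2),np.round(d['xyz'],4).tolist()) for d in finder.landmark_of(c,n)])"
```

```text
t 23.5 pos [0.5915 0.0196 0.108 ] shift cm [-26.518 -12.868   0.295] dr [ 0.0057  0.0027 -0.0003] F [ 0.1 -0.3 -0.2] gap 0.0269
[(-0.045, [np.float64(0.092), np.float64(0.094), np.float64(0.096)]), (-0.03, [np.float64(0.092), np.float64(0.094), np.float64(0.096)]), (0.03, [np.float64(0.102), np.float64(0.104), np.float64(0.106)]), (0.045, [np.float64(0.108), np.float64(0.11), np.float64(0.112)]), (0.052, [np.float64(0.11), np.float64(0.112), np.float64(0.114)])]
side bushing_center [(0.6, [0.5887, 0.0278, 0.024])]
side shaft_foot [(0.93, [0.3567, -0.3422, 0.0392]), (0.67, [0.6243, -0.4903, 0.0372]), (0.57, [0.5319, -0.2684, 0.0494])]
top bushing_center []
top shaft_foot [(0.8, [0.6265, -0.4921, 0.0373]), (0.77, [0.348, -0.3436, 0.042]), (0.75, [0.5336, -0.2699, 0.0521])]
```

```bash
cat > bush.py <<'E'
from a import *
s=sensors.state(); print(s['eef_pos'].round(4),s['time_s'],s['finger_gap'])
for c in ('side','top'):
  i=read_camera(c); cv2.imwrite('pics/b_%s.png'%c,i)
  print(c,[(round(d['conf'],2),np.round(d['xyz'],4).tolist()) for d in finder.landmark_of(c,'bushing_center')])
  h=cv2.cvtColor(i,cv2.COLOR_BGR2HSV); m=cv2.inRange(h,(5,180,60),(16,255,255))
  n,l,st,ce=cv2.connectedComponentsWithStats(m)
  print([(st[k].tolist(),ce[k].round(1).tolist()) for k in range(1,n) if st[k][4]>12])
E
python3 bush.py
```

```text
[0.588  0.0202 0.1027] 23.75 0.02685836646755465
side [(0.67, [0.5887, 0.0254, 0.1323])]
[([307, 140, 8, 13, 79], [310.3, 145.9]), ([358, 158, 32, 10, 56], [377.0, 162.2]), ([360, 249, 13, 8, 69], [366.5, 252.7]), ([0, 279, 26, 60, 118], [16.1, 310.5]), ([277, 292, 10, 7, 50], [281.3, 294.9]), ([429, 309, 12, 7, 57], [434.2, 311.9])]
top []
[([209, 90, 13, 39, 95], [214.6, 107.6])]
```

Emit:
{"name": "jog_arm", "arguments": {
  "commands": [
    {"linear": [-4, -1.9, 0], "dr": [0, 0, 0]},
    {"linear": [-8, -3.7, 0], "dr": [0, 0, 0]},
    {"linear": [-12, -5.6, 0], "dr": [0, 0, 0]},
    {"linear": [-16, -7.5, 0], "dr": [0, 0, 0]},
    {"linear": [-20, -9.3, 0], "dr": [0, 0, 0]},
    {"linear": [-24, -11.2, 0], "dr": [0, 0, 0]},
    {"linear": [-27.2, -12.7, 0], "dr": [0, 0, 0]},
    {"linear": [-27.2, -12.7, 0], "dr": [0, 0, 0]}
  ]
}}

```text
time_s: 24.75
eef_pos: [0.5369, -0.2803, 0.1044]
tcp_rot: [0.001, 0.609, 0.793, -0.001]
force: [-1.2, 0.9, 0.1]
finger_gap: 0.0267
grasp_force: 29.6
```

```bash
python3 -c "
from a import *
plan((.5368,-.276,.095),105.2)"; python3 bush.py
```

```text
t 24.75 pos [ 0.5369 -0.2803  0.1044] shift cm [0.424 0.098 0.943] dr [-0.0002  0.0019 -0.0053] F [-1.2  0.9  0.1] gap 0.0267
[ 0.5369 -0.2803  0.1044] 24.75 0.02669997044401065
side [(0.68, [0.5346, -0.2728, 0.1291])]
[([358, 158, 32, 12, 63], [377.2, 162.9]), ([359, 170, 13, 3, 14], [364.6, 171.0]), ([317, 198, 10, 17, 128], [321.3, 205.6]), ([360, 250, 14, 7, 70], [366.6, 252.6]), ([0, 279, 26, 61, 116], [16.2, 310.6]), ([277, 292, 10, 7, 48], [281.3, 294.9]), ([429, 309, 11, 7, 52], [434.4, 312.1])]
top []
[([209, 90, 14, 39, 99], [214.8, 108.2])]
```

Emit:
{"name": "jog_arm", "arguments": {
  "commands": [
    {"linear": [0.4, 0.1, 0.6], "dr": [0, 0, -0.005]},
    {"linear": [0.4, 0.1, 0.6], "dr": [0, 0, -0.005]},
    {"linear": [0.4, 0.1, 0.6], "dr": [0, 0, -0.005]},
    {"linear": [0.4, 0.1, 0.6], "dr": [0, 0, -0.005]}
  ]
}}

```text
time_s: 25.35
eef_pos: [0.538, -0.2712, 0.0984]
tcp_rot: [0.0, 0.605, 0.796, -0.0]
force: [0.0, -0.3, 0.4]
finger_gap: 0.027
grasp_force: 29.6
```

```bash
python3 bush.py; python3 - <<'E'
from a import *
i=cv2.imread('pics/b_side.png').astype(int); s=sensors.state(); p=s['eef_pos']; print(p,s['tcp_rot'])
for r in range(196,242): print(r,*["%4d"%(i[r,c,2]-i[r,c,0]) for c in range(308,334)],'|' ,*["%3d"%i[r,c].mean() for c in range(312,330)])
b=p+[-.0016,.006,.0285]; print("axis px at shaft:",[px('side',(.5368,-.270,z)).round(1) for z in (.052,.082,b[2])]," bushing:",[px('side',b+[0,0,dz]).round(1) for dz in (-.014,0,.014)])
# refine bushing original pose from the s8 top crop (x4,y5)
k=cv2.imread('pics/s8.png')[:,400:]; m=cv2.inRange(cv2.cvtColor(k,cv2.COLOR_BGR2HSV),(5,150,60),(20,255,255)); c=max(cv2.findContours(m,0,2)[0],key=cv2.contourArea)
e=cv2.fitEllipse(c); u=(e[0][0]/4+170-.4,e[0][1]/5+140-.4); print("ring",e,u,[onz('top',u,z) for z in (.0226,.0366)])
E
```

```text
[ 0.538  -0.2712  0.0984] 25.35 0.026971129550539166
side [(0.56, [0.5368, -0.2647, 0.1244])]
[([358, 158, 32, 9, 49], [376.9, 161.7]), ([317, 198, 9, 17, 123], [321.0, 205.9]), ([360, 250, 14, 7, 67], [366.5, 252.6]), ([0, 279, 26, 61, 121], [16.0, 310.3]), ([277, 292, 10, 7, 50], [281.3, 294.9]), ([429, 309, 11, 7, 54], [434.3, 312.0])]
top []
[([209, 90, 11, 39, 80], [213.1, 105.7]), ([220, 110, 3, 19, 20], [220.8, 119.4])]
[ 0.53795392 -0.27172608  0.09857444] [ 1.57232283e-04  6.05494183e-01  7.95849715e-01 -2.37009961e-05]
196   -2   -1   -1   -2   -1    1    1    6   39   83  105  114  117  114  101   69   27    4   -2    0    2    3    3   25   68  102 |  13  11  11  16  52 105 140 155 164 162 138  87  34   8   5  11  26  40
197   -1    0    0   -1   -1   -2   -1    7   40   86  110  115  114  106   87   53   19    0   -2   -1    2    3    3   24   70  103 |  15  12  14  19  51 103 128 133 143 137 108  67  26  10  13  12  26  40
198   -2    0    0    1   -1    1    0    5   33   70   92   96   98   90   73   46   21    4    1    0    1    5    4   22   71  103 |  13  13  15  
[... 8709 characters left out ...]
4   32   28 | 184 184 184 184 185 185 184 184 184 183 185 188 197 206 211 211 211 210
241   35   40   42   42   44   44   46   45   44   45   43   44   44   44   43   41   38   36   34   35   35   33   33   33   26   26 | 182 184 183 184 185 183 184 184 184 185 187 192 201 208 212 207 204 193
axis px at shaft: [array([320.4, 234.5]), array([320.2, 223.8]), array([319.7, 207.3])]  bushing: [array([319.2, 211.5]), array([319. , 206.3]), array([318.9, 201. ])]
ring ((249.10858154296875, 255.32591247558594), (49.20438003540039, 59.28254699707031), 164.76187133789062) (231.87714538574218, 190.6651824951172) [array([0.5883012 , 0.02750444, 0.0226    ]), array([0.58654593, 0.02424965, 0.0366    ])]
```

Emit:
{"name": "jog_arm", "arguments": {
  "commands": [
    {"linear": [-0.45, -0.1, 0], "dr": [0, 0, 0]},
    {"linear": [-0.45, -0.1, 0.6], "dr": [0, 0, 0]},
    {"linear": [-0.45, -0.1, 1.2], "dr": [0, 0, 0]},
    {"linear": [-0.45, -0.1, 1.8], "dr": [0, 0, 0]},
    {"linear": [-0.45, -0.1, 2.3], "dr": [0, 0, 0]},
    {"linear": [-0.45, -0.1, 2.6], "dr": [0, 0, 0]},
    {"linear": [-0.45, -0.1, 2.6], "dr": [0, 0, 0]},
    {"linear": [-0.45, -0.1, 2.6], "dr": [0, 0, 0]}
  ]
}}

```text
time_s: 26.35
eef_pos: [0.5382, -0.2763, 0.0725]
tcp_rot: [0.0, 0.605, 0.796, -0.0]
force: [0.3, -0.0, -0.8]
finger_gap: 0.0268
grasp_force: 29.6
```

```bash
python3 - <<'E'
from a import *
plan((.5384,-.276,.072),105.4)
i=read_camera('side').astype(int)
for r in range(206,238): print(r,*["%4d"%(i[r,c,2]-i[r,c,0]) for c in range(312,330)],'|' ,*["%3d"%i[r,c].mean() for c in range(312,330)])
E
```

```text
t 26.35 pos [ 0.5382 -0.2763  0.0725] shift cm [0.02  0.031 0.046] dr [0.     0.0001 0.0013] F [ 0.3 -0.  -0.8] gap 0.0268
206    0   -1   -2   -2    4   40   94  120  126  126  119   96   52   16   -1    0    0    2 |  14  16   9  11  14  48  98 130 138 138 132 103  58  23  13  12  16  27
207    1   -2   -2    1    6   41   93  118  125  124  118   98   54   16    2    0    1    4 |  11  13  12  13  19  48  97 128 134 134 130 103  55  24  13   9  19  35
208   -1   -2   -2    0    7   39   82  108  115  116  112   90   53   17    0   -2    1    4 |  13  14  14  13  19  41  80 104 111 112 111  91  49  19  10   8  15  34
209   -1   -2   -4   -1    7   33   71   94   99   98   95   82   54   26    9    2    1    4 |  12  14  13  16  16  29  49  63  70  69  71  55  37  19   4   6  15  33
210   -2   -1   -3   -1    6   30   68   93  102   99   97   92   76   51   19    3    2    1 |  12  14  10  16  17  27  40  49  47  46  46  43  40  26  16   8  17  32
211   -2   -2   -2    0    4   21   57   87   99   99   96   92   88   68   35    7    3    2 |  10  12  14  21  29  34  42  48  48  46  
[... 3698 characters left out ...]
  73  77  78  77  77  76  80
234   22   21   21   21   21   20   14   12    8   11   15   18   20   22   22   22   22   23 |  78  77  78  79  76  74  66  59  59  59  67  73  78  76  80  78  80  84
235   23   22   22   22   22   21   18   17   15   17   22   21   23   21   22   23   24   28 |  78  78  78  78  77  75  72  68  69  69  75  78  78  79  81  82  89  96
236   22   21   22   21   22   22   20   22   21   26   29   31   30   30   32   31   33   32 |  78  79  78  79  77  78  76  78  83  93 106 107 107 110 106 113 124 137
237   24   22   23   24   27   31   28   27   33   39   42   42   43   42   42   41   38   36 |  79  78  79  82  97 102  99 100 114 142 161 165 165 166 166 168 183 191
```

Emit:
{"name": "jog_arm", "arguments": {
  "commands": [
    {"linear": [0, 0, 0.2], "dr": [0, 0, 0]},
    {"linear": [0, 0, 0.35], "dr": [0, 0, 0]},
    {"linear": [0, 0, 0.5], "dr": [0, 0, 0]},
    {"linear": [0, 0, 0.65], "dr": [0, 0, 0]},
    {"linear": [0, 0, 0.8], "dr": [0, 0, 0]},
    {"linear": [0, 0, 0.95], "dr": [0, 0, 0]},
    {"linear": [0, 0, 1.1], "dr": [0, 0, 0]}
  ]
}}

```text
time_s: 27.1
eef_pos: [0.5381, -0.2761, 0.0613]
tcp_rot: [-0.0, 0.606, 0.796, 0.0]
force: [-0.4, 0.2, 0.2]
finger_gap: 0.0268
grasp_force: 29.6
```

Emit:
{"name": "jog_arm", "arguments": {
  "commands": [
    {"linear": [0, 0, 0.3], "dr": [0, 0, 0]},
    {"linear": [0, 0, 0.6], "dr": [0, 0, 0]},
    {"linear": [0, 0, 0.9], "dr": [0, 0, 0]},
    {"linear": [0, 0, 1.2], "dr": [0, 0, 0]},
    {"linear": [0, 0, 1.5], "dr": [0, 0, 0]},
    {"linear": [0, 0, 1.75], "dr": [0, 0, 0]},
    {"linear": [0, 0, 1.95], "dr": [0, 0, 0]},
    {"linear": [0, 0, 2.05], "dr": [0, 0, 0]}
  ]
}}

```text
time_s: 27.9
eef_pos: [0.538, -0.276, 0.0406]
tcp_rot: [-0.0, 0.605, 0.796, 0.0]
force: [0.4, 2.5, 1.2]
finger_gap: 0.0263
grasp_force: 29.7
```

Emit:
{"name": "jog_arm", "arguments": {
  "commands": [
    {"linear": [0, 0, 0.1], "dr": [0, 0, 0]},
    {"linear": [0, 0, 0.2], "dr": [0, 0, 0]},
    {"linear": [0, 0, 0.3], "dr": [0, 0, 0]}
  ]
}}

```text
time_s: 28.2
eef_pos: [0.5381, -0.276, 0.0379]
tcp_rot: [-0.0, 0.605, 0.796, 0.0]
force: [-0.4, 3.8, 2.7]
finger_gap: 0.0268
grasp_force: 29.8
```

Emit:
{"name": "jog_arm", "arguments": {
  "commands": [
    {"linear": [0.08, 0, 0.1], "dr": [0, 0, 0]},
    {"linear": [0.08, 0, 0.2], "dr": [0, 0, 0]},
    {"linear": [0.08, 0, 0.3], "dr": [0, 0, 0]}
  ]
}}

```text
time_s: 28.5
eef_pos: [0.5381, -0.276, 0.0364]
tcp_rot: [0.0, 0.605, 0.796, -0.0]
force: [-5.5, 5.2, 15.0]
finger_gap: 0.0264
grasp_force: 30.9
```

Emit:
{"name": "jog_arm", "arguments": {
  "commands": [
    {"linear": [0, 0, -0.1], "dr": [0, 0, 0]},
    {"linear": [0, 0, -0.2], "dr": [0, 0, 0]},
    {"linear": [0, 0, -0.2], "dr": [0, 0, 0]},
    {"linear": [0, 0, -0.2], "dr": [0, 0, 0]},
    {"linear": [0, 0, -1.0], "dr": [0, 0, 0]},
    {"linear": [0, 0, -2.5], "dr": [0, 0, 0]},
    {"linear": [0, 0, -4.5], "dr": [0, 0, 0]},
    {"linear": [0, 0, -7.0], "dr": [0, 0, 0]}
  ],
  "hand": 5.5
}}

```text
time_s: 29.3
eef_pos: [0.5377, -0.2754, 0.1062]
tcp_rot: [-0.0, 0.606, 0.796, -0.0]
force: [0.8, -0.4, 0.5]
finger_gap: 0.0546
grasp_force: 0.0
```

Emit:
{"name": "jog_arm", "arguments": {
  "commands": [
    {"linear": [3, 0, -4], "dr": [0, 0, 0]},
    {"linear": [8, 0, -6], "dr": [0, 0, 0]},
    {"linear": [13, 0, -6], "dr": [0, 0, 0]},
    {"linear": [16, 0, -6], "dr": [0, 0, 0]},
    {"linear": [16, 0, -6], "dr": [0, 0, 0]}
  ]
}}

```text
time_s: 29.8
eef_pos: [0.4946, -0.1179, 0.1664]
tcp_rot: [0.0, 0.604, 0.797, 0.001]
force: [0.8, -1.2, 0.4]
finger_gap: 0.0549
grasp_force: 0.0
```

```bash
python3 bush.py; python3 - <<'E'
from lid import *
print(opening(), sensors.state()['force'])
i=cv2.imread('pics/b_side.png').astype(int)
print([px('side',(.5368,-.27,z)).round(1).tolist() for z in (.052,.066,.080,.082)])
for r in range(216,244): print(r,*["%4d"%(i[r,c,2]-i[r,c,0]) for c in range(311,330)])
E
```

```text
[ 0.4946 -0.1179  0.1664] 29.8 0.054949852605395914
side [(0.52, [0.5353, -0.2692, 0.0626])]
[([358, 158, 32, 9, 51], [376.4, 161.7]), ([314, 221, 13, 16, 140], [320.0, 228.5]), ([360, 250, 14, 7, 71], [366.5, 252.5]), ([0, 279, 26, 61, 119], [16.1, 310.4]), ([277, 292, 10, 7, 53], [281.3, 295.0]), ([429, 309, 11, 7, 56], [434.1, 311.8])]
top [(0.59, [0.5388, -0.2705, 0.0666])]
[([209, 90, 14, 39, 98], [214.6, 107.2]), ([349, 205, 10, 9, 25], [355.0, 208.1])]
[(-0.045, [np.float64(0.0), np.float64(0.002), np.float64(0.004)]), (-0.03, [np.float64(0.0), np.float64(0.002), np.float64(0.004)]), (0.03, [np.float64(0.0), np.float64(0.002), np.float64(0.004)]), (0.045, [np.float64(0.0), np.float64(0.002), np.float64(0.004)]), (0.052, [np.float64(0.004), np.float64(0.006), np.float64(0.008)])] [ 0.07731139 -0.36957543  0.39213715]
[[320.4, 234.5], [320.3, 229.5], [320.2, 224.6], [320.2, 223.8]]
216  121  122  122  120  116  112  113  113  111  115  118  120  123  126  126  125  125  124  124
217  118  121  122  121  117  114  111  112  113  113  116  117  119  122  124  126  125  123  123
21
[... 1871 characters left out ...]
34   35
237   35   35   37   37   43   53   63   70   73   72   71   68   59   48   39   35   35   34   36
238   35   35   34   36   38   39   41   43   43   41   44   42   39   39   36   35   35   34   34
239   34   33   35   35   36   34   35   34   34   36   34   34   35   34   34   34   34   35   34
240   35   34   34   34   35   35   35   35   34   35   33   33   35   35   34   34   35   34   34
241   34   34   34   33   34   34   34   35   35   33   33   35   34   34   34   34   34   35   34
242   34   34   35   35   34   33   33   34   34   34   36   34   35   33   34   34   34   34   31
243   29   30   31   34   33   34   34   35   34   36   37   35   35   33   33   30   29   25   21
```

```bash
python3 -c "
from cell import bot
print(bot.hand_in())"
```

```text
the job is handed in; nothing more can be done
None
```

The lid is fully open and the bushing is on the largest base's shaft, down on its plate. The job was handed in after about 30 s of robot time, but `hand_in()` returned no verdict. The side camera put the bushing at its seated height. The lid measured about 91 mm open when last clearly seen, just after I lifted the bushing out; the arm hid it at the final check.

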